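Pack the eye-test instruments and close the case

TASK

Pack the hand instruments for the outreach eye clinic. Take the stray carton out of the light blue instrument case and put it on the black mat, and lay each instrument that is in the steel tray flat in its own pocket, working in order from the clasp end: pen torch in pocket 1, round-headed scope in 2, T-headed scope in 3, occluder paddle in 4 (some may be missing: leave their pockets empty). Last, put the cream lid on the case so that it seats fully home all round, and leave the dark glasses case where it lies.

Things in the scene. Friction and masses are not known exactly. Their poses are not given: they have to be found in the camera images.
- case: Open light blue case fixed to the bench, 294 (x) by 192 (y) by 60 (z) mm, walls and floor 6 mm, origin at the centre of its underside. Four pockets side by side along x, 66 mm apart, numbered 1 to 4 from the -x end, which bears a black clasp (10 mm proud). Grey comb dividers part the pockets. A black fill line runs round inside 8 to 10 mm below the rim: the lid's plug reaches to it.
- pocket1 (a point): Pocket 1: its centre on the case's inner floor, marked with 1 black dot; x across the pocket, y along it, z up. 54 mm wide, 180 long. Dividers, 26 mm high above the floor, stand only in the 55 mm next to each long wall; the middle 70 mm is open to the next pocket, for fingers. The end wall is 42 mm from here, 54 mm high above the floor.
- pocket2 (a point): Pocket 2: its centre on the case's inner floor, marked with 2 black dots; x across the pocket, y along it, z up. 54 mm wide, 180 long. Dividers, 26 mm high above the floor, stand only in the 55 mm next to each long wall; the middle 70 mm is open to the next pocket, for fingers. 
- pocket3 (a point): Pocket 3: its centre on the case's inner floor, marked with 3 black dots; x across the pocket, y along it, z up. 54 mm wide, 180 long. Dividers, 26 mm high above the floor, stand only in the 55 mm next to each long wall; the middle 70 mm is open to the next pocket, for fingers. 
- pocket4 (a point): Pocket 4: its centre on the case's inner floor, marked with 4 black dots; x across the pocket, y along it, z up. 54 mm wide, 180 long. Dividers, 26 mm high above the floor, stand only in the 55 mm next to each long wall; the middle 70 mm is open to the next pocket, for fingers. The end wall is 42 mm from here, 54 mm high above the floor.
- lid: Loose cream lid, 0.4 kg: plate 298 (x) by 196 by 6 mm, over a plug 274 by 172, 8 mm deep (lower 4 mm: 264 by 162, a lead-in). Origin: centre of the plug's underside. Grip: black bar on top, 100 mm along x, 20 wide, 14 to 56 mm above the origin. Seated, its origin is 52 mm above the case's underside, 4 mm play all round, either way round. Starts flat on the bench, plug down, left or right.
- tray: Open steel tray fixed to the bench, 300 (x) by 235 (y) by 20 (z) mm, walls and floor 5 mm, origin at the centre of its underside. The instruments lie in it side by side along its y, at least 60 mm apart, with a small white pot (38 mm across) and a clear dropper (75 mm) near its +y wall. To the left or right of the case.
- torch: Pen torch: straight bar 115 mm long, 26 by 26 mm, aluminium with a dark band. Origin at the middle of its length, half way up its 26 mm thickness (13 mm above what it lies on); x runs along it, head to +x. Starts lying flat in the tray. None when absent.
- round_scope: Round-headed scope: dark handle 26 by 26 mm, from x = -67 to 29 mm, with a round steel head 44 mm across and 26 mm thick centred at x = 45 mm. Origin at the middle of its length, half way up its 26 mm thickness (13 mm above what it lies on); x runs along it, head to +x. Starts lying flat in the tray. None when absent.
- t_scope: T-headed scope: dark handle 26 by 26 mm, from x = -73 to 43 mm, with a steel cross head 30 mm long and 46 mm wide from x = 43 to 73 mm. Origin at the middle of its length, half way up its 26 mm thickness (13 mm above what it lies on); x runs along it, head to +x. Starts lying flat in the tray. None when absent.
- occluder: Occluder paddle: cream handle 24 mm wide and 26 mm thick, from x = -78 to 36 mm, with a round cream paddle 46 mm across and 10 mm thick centred at x = 55 mm. Origin at the middle of its length, half way up its 26 mm thickness (13 mm above what it lies on); x runs along it, head to +x. Starts lying flat in the tray. None when absent.
- carton_a: Stray carton: a plain cardboard carton 46 (x) by 140 (y) by 60 (z) mm with a paper band, origin at its centre. Starts standing upright in pocket 2 of the instrument case, its long side along the pocket, its top 6 mm above the rim. Exactly one of carton_a and carton_b is there; the other is None.
- carton_b: Stray carton: a plain cardboard carton 46 (x) by 140 (y) by 60 (z) mm with a paper band, origin at its centre. Starts standing upright in pocket 3 of the instrument case, its long side along the pocket, its top 6 mm above the rim. Exactly one of carton_a and carton_b is there; the other is None.
- mat: Black rubber mat fixed on the bench at the far left or far right, 80 (x) by 145 (y) by 3 (z) mm, origin at the centre of its underside. A 150 by 56 by 36 mm dark glasses case lies in the mirrored place on the other side.
- glasses_case: Dark glasses case, 56 (x) by 150 (y) by 36 mm, to be left alone, origin at the centre of its underside.
Not all that is in view belongs to the job. Of the things shaped like the torch, the aluminium one is meant. Leave any yellow look-alike of the carton_b alone.

How it is judged:
By the outcome, as a careful person would: the job done as asked, in the order asked, and still so for the second after the job is handed in, with the robot touching nothing.
Of torch, round_scope, t_scope, occluder only 3 to 4 are there at a start; the rules pass over those that are not, and their reading is None.
Of carton_a, carton_b only 1 to 1 are there at a start; the rules pass over those that are not, and their reading is None.
At some moment in a run one of lid may be knocked a few centimetres aside while the robot is not near it.
Once in a run the grip may slacken for a moment while it holds something.
It also fails if it takes over 205 s, if anything falls off the work surface, if the arm or the gripper's body presses on something with over 40 N, if the wrist force passes 120 N, or if a joint passes its speed limit or range.

ROBOT

A 6-joint arm with a two-finger parallel gripper is mounted at the origin on the work surface. World frame = base frame: x ahead of the robot, y to its left, z up, the work surface at z = 0. Lengths are in m, angles in rad, forces in N, time in s.
With the tool pointing down it reaches from about 0.35 to 0.975 m from the base axis. Payload 4.9 kg.
Tool frame: the origin (TCP) lies at the very end of the fingers, on their centre line; the grasp point (between the pads) lies 19 mm behind it; z points along the fingers, x is the direction in which the jaws open and shut, and the axes are right-handed (so a half turn about z gives the same grasp; the last joint's range is limited). The gripper opens to 85 mm and grips with 20 to 120 N. Pads are 22 mm wide; open, the fingers measure 114 mm over their backs; the gripper's body (76 mm by 85 mm) begins 54 mm behind the grasp point. The pads swing forward as they close: fully open they stand 13 mm farther back than shut.
Start: joints at [1.025, 0.053, 1.613, -0, 1.476, -0.119], TCP at [0.259, 0.569, 0.231] pointing down, gripper open.
Joint ranges: [-3.01, 3.01], [-1.01, 2.22], [0.06, 2.58], [-1.02, 4.17], [0.09, 2.62], [-3.14, 3.14]. Speed limits (rad/s): [2.57, 2.57, 3.14, 3.14, 3.14, 3.14].

INTERFACE

Orientations are given as a rotation vector (axis times angle).
In Python, from station import ctrl gives the robot as it stands.
- The arm moves only by the shell command python3 -m handwheel 'ROWS' [OPENING] [FORCE]. ROWS is a JSON object of lists of equal length, an entry for each row: "offset": the shift along the world's x, y, z in units of 40 mm (1.0 is 40 mm), a list of three; "roll": the turn about the world's z in units of 6 degrees (1.0 is 6 degrees). A call has exactly 10 rows; each row is the pose to reach, as a shift and turn from the pose commanded when the call began; what a row does not reach only later rows make up. A row lasts 1/10 s, in which the tool goes at most 50 mm and 8.59 degrees, less where a joint would pass 70% of its speed; a pose out of reach is approached as far as the arm can. A call with a gripper value outside its range is refused whole. OPENING is the finger opening in mm, from 0 to 85.4, set as the call begins (- or left out, the last holds). The fingers move at their own pace and stop on an object; FORCE is the grip in N (left out, the last holds). Time passes only in rows, so rows that repeat a pose let the fingers close, or fill a call up. It gives the time, the measured TCP pose, the force and the opening at its end, in the units of the state.
- ctrl.get_obs(): the state, without advancing time (a new reading comes with each control period).
- ctrl.get_image(name): name is "scene" or "top" or "wrist"; returns a dict with "img" (400x640x3 uint8, red, green, blue), "fx", "fy", "cx", "cy" (pixels), "k1" (the pictures are not rectified: a ray, as slopes to the right and down, at radius r is drawn at 1 + k1 r^2 times it, then the intrinsics apply), "T" (4x4, takes a point from camera to world coordinates). Camera axes: x right, y down, z forward; pixel columns grow to the right and rows downward; lengths in m; the calibration is good to about 2 mm. A picture is of the moment at which its call begins. There is no depth.
- ctrl.finish_job(): hands the job in, once; it reports no verdict.
The state is a dict: "t": time; "q": joint angles; "dq": joint speeds; "effort": joint torques, N m; "tool_pos": TCP position; "tool_rot": TCP orientation; "contact_force": force on the tool from outside, world axes, zero at the start; "wrist_torque": the same for the moment, N m; "opening": finger opening in m.
Only numpy, scipy, OpenCV 4.12 (cv2) and the standard library are available. Lean on these libraries where they do the work, as an engineer would, in place of code of your own. Each camera call takes 0.05 s, during which the arm holds its last target.

## Working session

There is one attempt and no reset: what is moved stays moved. The work goes in short steps, Python scripts to look and compute and a shell command to move; the robot and the scene stay as the last step left them, time stands still between calls to the robot, and variables do not carry over. Pictures are saved under pics/ and viewed, and the job is handed in when it is done.

```bash
ls -la; mkdir -p pics
cat > h.py <<'E'
import numpy as np, cv2
from station import ctrl
def shot(n,f):
    d=ctrl.get_image(n); cv2.imwrite(f'pics/{f}.png',cv2.cvtColor(d['img'],cv2.COLOR_RGB2BGR)); 
    np.save(f'pics/{f}.npy',d,allow_pickle=True); return d
def load(f): return np.load(f'pics/{f}.npy',allow_pickle=True).item()
def ray(d,u,v):
    K=np.array([[d['fx'],0,d['cx']],[0,d['fy'],d['cy']],[0,0,1.]])
    p=cv2.undistortPoints(np.array([[[u,v]]],float),K,np.array([d['k1'],0,0,0.]))[0,0]
    T=np.array(d['T']); return T[:3,3],T[:3,:3]@np.array([p[0],p[1],1.])
def pt(d,u,v,z):
    o,r=ray(d,u,v); return o+r*(z-o[2])/r[2]
def proj(d,P):
    T=np.array(d['T']); c=T[:3,:3].T@(np.array(P,float)-T[:3,3]); x,y=c[0]/c[2],c[1]/c[2]; s=1+d['k1']*(x*x+y*y)
    return np.round([d['fx']*x*s+d['cx'],d['fy']*y*s+d['cy']],1)
E
python3 - <<'E'
from h import *
for n in('top','scene','wrist'):
    d=shot(n,n+'0'); print(n,d['fx'],d['k1'],np.round(d['T'],3).tolist())
o=ctrl.get_obs(); print(o)
E
```

```text
total 12
drwxr-xr-x  3 agent agent 4096 Dec  7 16:34 .
drwxr-xr-x 23 root  root  4096 Dec  7 16:34 ..
drwxr-xr-x  2 agent agent 4096 Dec  7 16:34 pics
top 419.2928968064918 -0.004920908498750624 [[-0.012, -0.988, 0.156, 0.274], [-1.0, 0.012, -0.003, -0.004], [0.001, -0.156, -0.988, 0.993], [0.0, 0.0, 0.0, 1.0]]
scene 456.3782925845523 -0.062007314211038236 [[0.461, 0.756, -0.464, 1.075], [0.887, -0.397, 0.234, -0.346], [-0.007, -0.52, -0.854, 1.23], [0.0, 0.0, 0.0, 1.0]]
wrist 328.01262108097643 -0.026027055828722598 [[0.414, 0.872, 0.261, 0.192], [0.91, -0.396, -0.12, 0.598], [-0.001, 0.288, -0.958, 0.372], [0.0, 0.0, 0.0, 1.0]]
{'t': 0.15, 'q': array([ 1.02498697e+00,  5.31990952e-02,  1.61400777e+00,  1.19150711e-05,
        1.47601238e+00, -1.18976897e-01]), 'dq': array([ 0.00060795, -0.00156567, -0.00592764, -0.00231193,  0.00109793,
       -0.00012418]), 'effort': array([ 8.73887730e-04, -3.94238126e+01, -3.70723629e+01, -2.98162604e-05,
        4.60707990e-03, -1.87700471e-05]), 'tool_pos': array([0.25846463, 0.56850175, 0.23033181]), 'tool_rot': array([ 2.64095537e+00,  1.70016124e+00, -2.30497768e-03]), 'contact_force': array([-0.05034275,  0.67168435, -0.78174114]), 'wrist_torque': array([0.00441661, 0.01803709, 0.00349852]), 'opening': 0.08535434678607974}
```

View pics/top0.png

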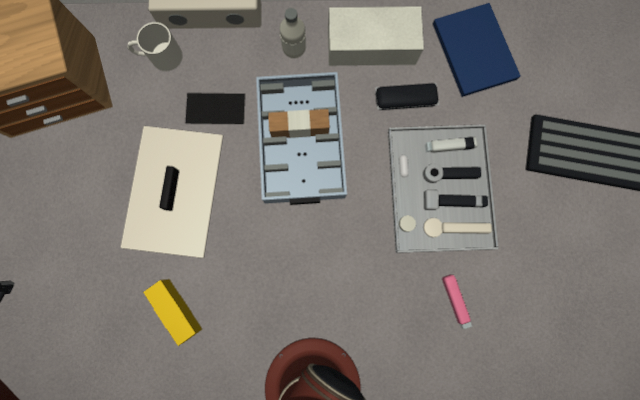

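View pics/scene0.png

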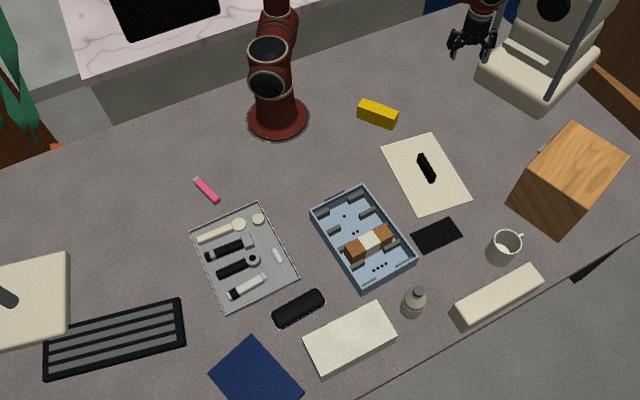

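View pics/wrist0.png

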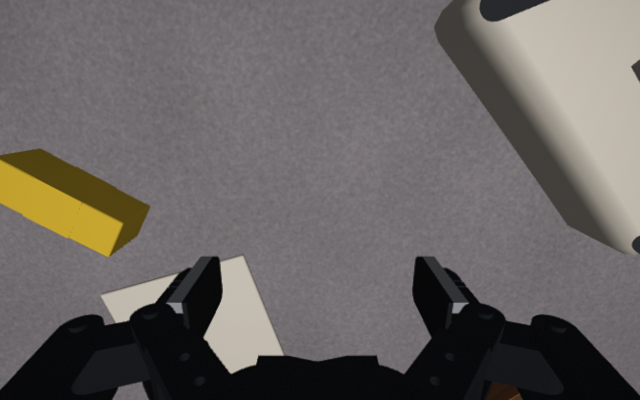

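Run:
```python
from h import *
d=cv2.imread('pics/top0.png')
a=cv2.resize(d[115:262,380:505],None,fx=4,fy=4,interpolation=cv2.INTER_CUBIC)
cv2.imwrite('pics/tray0.png',a)
a=cv2.resize(d[65:210,180:350],None,fx=4,fy=4,interpolation=cv2.INTER_CUBIC)
cv2.imwrite('pics/case0.png',a)
```

```text
(no output)
```

View pics/tray0.png

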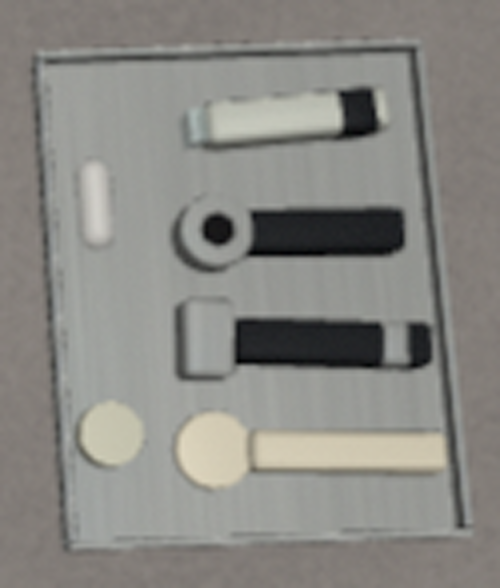

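View pics/case0.png

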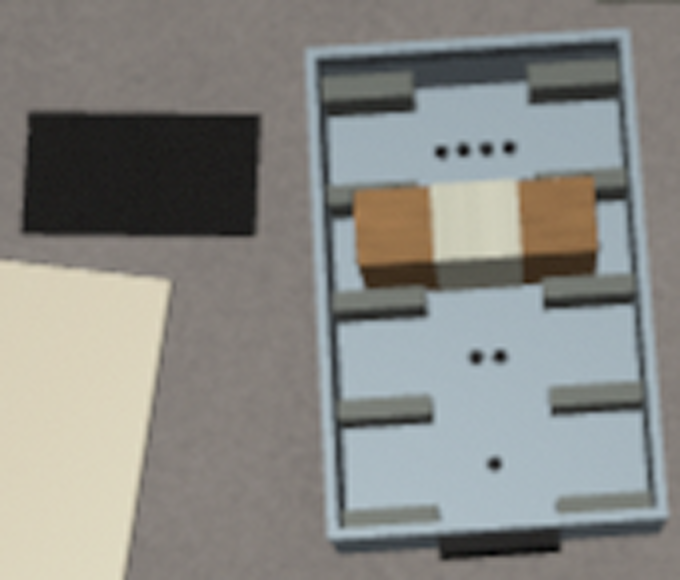

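Run:
```python
from h import *
d=load('top0'); im=d['img'].astype(int); hsv=cv2.cvtColor(d['img'],cv2.COLOR_RGB2HSV)
g=im.sum(2)/3
def comps(m,x0,y0,x1,y1,z,amin,tag):
    mm=np.zeros(m.shape,np.uint8); mm[y0:y1,x0:x1]=m[y0:y1,x0:x1]
    n,l,s,c=cv2.connectedComponentsWithStats(mm)
    for i in range(1,n):
        if s[i,4]>=amin:
            r=cv2.minAreaRect(np.argwhere(l==i)[:,::-1].astype(np.float32)); b=cv2.boxPoints(r)
            W=np.array([pt(d,*q,z)[:2] for q in b]); e=[np.linalg.norm(W[1]-W[0]),np.linalg.norm(W[2]-W[1])]
            k=int(np.argmax(e)); v=W[k+1]-W[k]
            print(tag,s[i].tolist(),np.round(pt(d,*c[i],z)[:2],4),'rect c',np.round(W.mean(0),4),'sz',np.round(e,3),'ang',round(float(np.degrees(np.arctan2(v[1],v[0])))%180,1))
comps((g<60),285,90,320,190,.006,3,'dot')
comps((g<50),180,88,250,130,.003,200,'mat')
comps((g<60),150,160,190,215,.056,50,'bar')
h,s,v=hsv[...,0],hsv[...,1],hsv[...,2]
comps((h>12)&(h<35)&(s>25)&(v>150),115,120,225,262,.014,1000,'lid')
comps((h>90)&(h<125)&(s>35)&(v>80),250,65,350,205,.06,1000,'case')
comps((g<60),420,160,490,187,.031,50,'rscope handle')
comps((g<60),430,188,492,212,.031,50,'tscope handle')
comps((s>30)&(h<35)&(v>150),420,215,495,242,.031,50,'occ')
comps((g>215)|(g<60),425,130,480,155,.031,30,'torch')
comps((g<130)|(g>1e3),380,115,505,262,.02,30,'traydark')
comps((h<22)&(s>110)&(v>80),262,105,335,140,.066,30,'carton')
print(im[145,440],im[145,470],im[228,470],im[122,300])
```

```text
dot [301, 101, 2, 2, 3] [0.6682 0.0187] rect c [0.668  0.0189] sz [0.002 0.004] ang 43.0
dot [306, 101, 2, 2, 4] [0.6685 0.0059] rect c [0.6685 0.0059] sz [0.002 0.003] ang 179.4
dot [289, 102, 2, 2, 4] [0.6664 0.0479] rect c [0.6664 0.0479] sz [0.002 0.003] ang 179.8
dot [295, 102, 2, 2, 4] [0.6663 0.0331] rect c [0.6663 0.0331] sz [0.002 0.003] ang 179.7
dot [311, 129, 9, 7, 52] [ 0.5914 -0.0132] rect c [ 0.59   -0.0141] sz [0.02  0.015] ang 89.3
dot [285, 131, 5, 6, 23] [0.5873 0.0551] rect c [0.587  0.0543] sz [0.013 0.01 ] ang 179.9
dot [316, 140, 4, 2, 8] [ 0.5684 -0.0199] rect c [ 0.5684 -0.0199] sz [0.007 0.003] ang 89.3
dot [304, 153, 2, 2, 4] [0.5362 0.0121] rect c [0.5362 0.0121] sz [0.002 0.002] ang 179.5
dot [285, 169, 3, 1, 3] [0.4983 0.057 ] rect c [0.4983 0.057 ] sz [0.    0.005] ang 89.3
dot [303, 180, 2, 2, 4] [0.4696 0.0151] rect c [0.4696 0.0151] sz [0.002 0.002] ang 179.5
mat [186, 94, 59, 30, 1693] [0.6548 0.2325] rect c [0.6545 0.2325] sz [0.075 0.144] ang 89.3
bar [160, 167, 19, 43, 536] [0.4456 0.3201] rect c [0.4463 0.3199] sz [0.098 0.029] ang 172.6
lid [12
[... 660 characters left out ...]
t c [ 0.5463 -0.3384] sz [0.122 0.033] ang 100.4
traydark [422, 166, 60, 18, 619] [ 0.48   -0.3494] rect c [ 0.4777 -0.3367] sz [0.141 0.039] ang 91.3
traydark [430, 168, 9, 9, 68] [ 0.4838 -0.2953] rect c [ 0.4836 -0.2952] sz [0.019 0.019] ang 176.6
traydark [423, 190, 13, 20, 83] [ 0.4141 -0.2724] rect c [ 0.4134 -0.2721] sz [0.024 0.05 ] ang 22.3
traydark [442, 231, 47, 3, 64] [ 0.3394 -0.3597] rect c [ 0.3395 -0.359 ] sz [0.004 0.107] ang 87.6
carton [310, 110, 19, 19, 334] [ 0.6019 -0.0232] rect c [ 0.6019 -0.0231] sz [0.042 0.043] ang 179.0
carton [268, 112, 20, 20, 338] [0.5966 0.0719] rect c [0.5968 0.0723] sz [0.043 0.045] ang 5.3
[196 198 187] [33 33 35] [207 200 178] [205 205 186]
```

Candidates. Carton: brown/white in the case at (299,122) is carton_b; yellow box (172,312) is a look-alike. Torch: aluminium bar in the tray at (452,144); the pink bar (457,300) is not it. Round scope is at (453,173), T scope (455,201), occluder (460,228). The crops show all four instruments present, with the carton in pocket 3 (between the two-dot and four-dot pockets).

```bash
python3 -m handwheel '{"offset":[[0.6,-0.96,0],[1.2,-1.92,0],[1.9,-3,0],[2.6,-4.1,0],[3.3,-5.2,0],[4,-6.3,0],[4.7,-7.4,0],[5.4,-8.5,0],[6.1,-9.6,0],[6.8,-10.7,0]],"roll":[-1,-2.1,-3.2,-4.3,-5.4,-6.5,-7.6,-8.7,-9.8,-10.4]}' 75 40
```

```text
t: 1.15
tool_pos: [0.5224, 0.1529, 0.2311]
tool_rot: [-3.14, -0.081, -0.0]
contact_force: [1.0, -0.1, 0.5]
opening: 0.0752
```

```bash
python3 -m handwheel '{"offset":[[0.4,-0.7,0],[0.8,-1.4,0],[1.2,-2.1,-0.2],[1.5,-2.6,-0.4],[1.76,-2.9,-0.6],[1.76,-2.96,-0.9],[1.76,-2.96,-1],[1.76,-2.96,-1],[1.76,-2.96,-1],[1.76,-2.96,-1]],"roll":[0,0,0,0,0,0,0,0,0,0]}'
python3 - <<'E'
from h import *
d=shot('wrist','w1'); print(np.round(d['T'],3).tolist(), ctrl.get_obs()['tool_pos'])
print(proj(d,[.6015,.0226,.066]),proj(d,[.469,.0151,.006]))
E
```

```text
t: 2.15
tool_pos: [0.5923, 0.0373, 0.1921]
tool_rot: [3.14, 0.088, 0.002]
contact_force: [-0.1, 0.1, 0.4]
opening: 0.075
[[0.998, 0.054, 0.018, 0.588], [0.056, -0.956, -0.287, 0.109], [0.002, 0.287, -0.958, 0.334], [0.0, 0.0, 0.0, 1.0]] [0.59237564 0.03714096 0.19211343]
[326.3 207.7] [196.6 189.8]
```

View pics/w1.png

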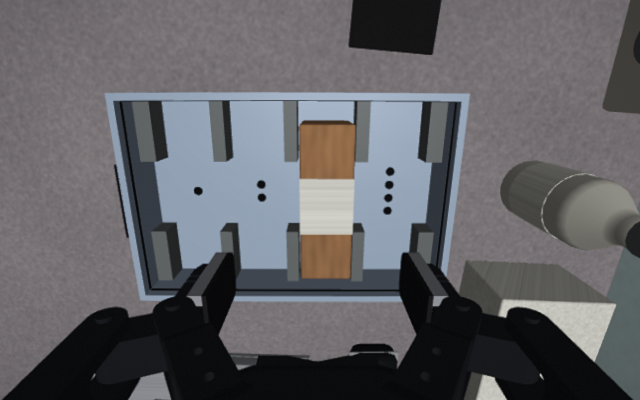

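```bash
cat >> h.py <<'E'
def blobs(d,m,x0,y0,x1,y1,z,amin=3,amax=1e9):
    mm=np.zeros(m.shape,np.uint8); mm[y0:y1,x0:x1]=m[y0:y1,x0:x1]
    n,l,s,c=cv2.connectedComponentsWithStats(mm); out=[]
    for i in range(1,n):
        if amin<=s[i,4]<=amax:
            cs,_=cv2.findContours((l==i).astype(np.uint8),0,2); 
            W=np.array([pt(d,*map(float,q[0]),z)[:2] for q in max(cs,key=len)]).astype(np.float32)
            r=cv2.minAreaRect(W*1000) if len(W)>3 else None
            if r:
                b=cv2.boxPoints(r); e0,e1=b[1]-b[0],b[2]-b[1]; v=e0 if np.hypot(*e0)>np.hypot(*e1) else e1
                out.append((s[i].tolist(),np.round(r[0],1).tolist(),np.round(sorted(r[1]),1).tolist(),round(float(np.degrees(np.arctan2(v[1],v[0]))%180),1),np.round(pt(d,*c[i],z)[:2]*1000,1).tolist()))
            else: out.append((s[i].tolist(),np.round(pt(d,*c[i],z)[:2]*1000,1).tolist()))
    return out
E
python3 - <<'E'
from h import *
d=load('w1'); g=d['img'].mean(2); hsv=cv2.cvtColor(d['img'],cv2.COLOR_RGB2HSV)
for b in blobs(d,g<60,180,160,410,225,.006,20,200): print(b)
m=(hsv[...,0]<35)&(hsv[...,1]>12)&(g>80)
m=cv2.morphologyEx(m.astype(np.uint8),cv2.MORPH_OPEN,np.ones((5,5)))
for b in blobs(d,m,295,126,360,300,.066,500): print('carton',b)
E
```

```text
([386, 168, 8, 7, 43], [666.3, 46.0], [6.2, 7.2], 3.3, [666.5, 46.1])
([257, 181, 8, 7, 46], [535.3, 25.0], [6.4, 7.3], 3.2, [535.7, 25.0])
([386, 181, 7, 8, 45], [667.4, 31.9], [6.2, 7.5], 96.7, [667.3, 32.0])
([194, 187, 8, 8, 47], [470.2, 14.7], [7.1, 7.1], 46.0, [470.1, 14.6])
([258, 194, 8, 7, 43], [536.4, 11.1], [6.6, 7.0], 47.8, [536.3, 11.1])
([385, 194, 7, 8, 42], [668.1, 17.9], [6.6, 7.0], 138.8, [668.1, 17.9])
([384, 207, 7, 7, 41], [668.6, 4.2], [6.3, 6.9], 96.6, [668.7, 3.9])
([226, 223, 11, 2, 21], [504.0, -20.2], [1.1, 10.8], 3.3, [504.3, -20.2])
([289, 223, 10, 2, 20], [570.7, -16.4], [1.1, 9.6], 3.2, [570.7, -16.4])
carton ([299, 126, 56, 54, 2965], [598.9, 69.4], [43.4, 45.3], 3.2, [598.7, 70.1])
carton ([300, 233, 51, 46, 2264], [603.4, -23.1], [44.6, 44.9], 3.2, [603.6, -22.3])
```

```bash
python3 -m handwheel '{"offset":[[0.21,-0.36,0],[0.21,-0.36,-0.6],[0.21,-0.36,-1.3],[0.21,-0.36,-2],[0.21,-0.36,-2.7],[0.21,-0.36,-3.4],[0.21,-0.36,-3.9],[0.21,-0.36,-4.2],[0.21,-0.36,-4.2],[0.21,-0.36,-4.2]],"roll":[0,0,0,0,0,0,0,0,0,0]}' 75 50
python3 - <<'E'
from h import *
d=load('top0'); g=d['img'].mean(2)
m=(g<50).astype(np.uint8)
for b in blobs(d,m,178,88,252,130,.003,200): print(b)
d=load('w1'); print(blobs(d,(d['img'].mean(2)<50),345,0,445,60,.003,200))
# mat corners in top0 to subpixel
E
```

```text
t: 3.2
tool_pos: [0.6015, 0.0217, 0.0242]
tool_rot: [3.14, 0.086, 0.002]
contact_force: [-0.2, -0.1, 0.8]
opening: 0.0749
([186, 94, 59, 30, 1693], [654.5, 232.7], [75.2, 142.6], 89.3, [654.8, 232.5])
[([349, 0, 92, 55, 4398], [655.0, 182.2], [46.1, 79.0], 178.5, [655.8, 181.2])]
```

```bash
python3 -m handwheel '{"offset":[[0,0,0],[0,0,0],[0,0,0],[0,0,0],[0,0,0],[0,0,0],[0,0,0],[0,0,0.2],[0,0,0.5],[0,0,0.9]],"roll":[0,0,0,0,0,0,0,0,0,0]}' 30 60
```

```text
t: 4.2
tool_pos: [0.5996, 0.0222, 0.0592]
tool_rot: [-3.14, -0.086, 0.004]
contact_force: [0.4, -0.7, -0.9]
opening: 0.0454
```

```bash
python3 -m handwheel '{"offset":[[0,0,0.6],[0,0,1.2],[0.05,0.2,1.4],[0.2,0.8,1.4],[0.4,1.6,1.4],[0.65,2.5,1.4],[0.9,3.4,1.4],[1.1,4.3,1.4],[1.25,5,1.4],[1.33,5.27,1.4]],"roll":[0,0,0,-0.1,-0.2,-0.3,-0.4,-0.5,-0.6,-0.7]}'
python3 -m handwheel '{"offset":[[0,0,-0.2],[0,0,-0.4],[0,0,-0.6],[0,0,-0.6],[0,0,-0.6],[0,0,-0.6],[0,0,-0.6],[0,0,-0.6],[0,0,-0.6],[0,0,-0.6]],"roll":[0,0,0,0,0,0,0,0,0,0]}'
python3 - <<'E'
from h import *
d=shot('wrist','w2');d=shot('top','top2'); print(ctrl.get_obs()['tool_pos'])
E
```

```text
t: 5.2
tool_pos: [0.6535, 0.2361, 0.115]
tool_rot: [-3.141, 0.025, 0.001]
contact_force: [0.2, -0.8, -1.1]
opening: 0.0454
t: 6.2
tool_pos: [0.6539, 0.233, 0.0915]
tool_rot: [-3.141, 0.029, -0.0]
contact_force: [0.4, -0.7, -1.0]
opening: 0.0458
[0.65382317 0.23295255 0.09134158]
```

View pics/w2.png

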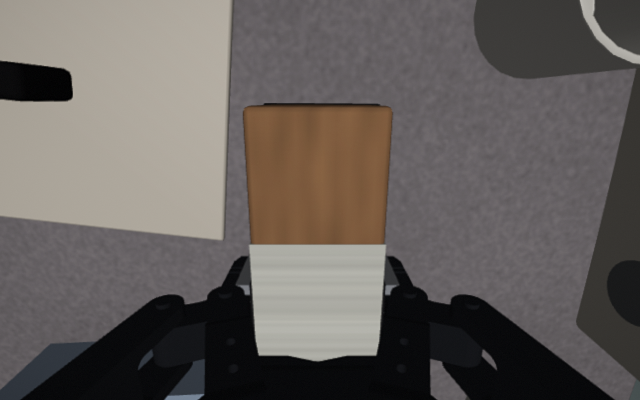

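View pics/top2.png

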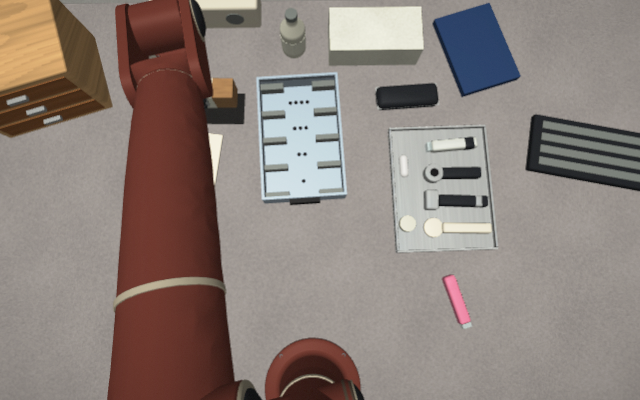

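Run:
```python
from h import *
d=load('w2')
for u,v,z in((250,107,.1335),(388,108,.1335),(266,102.5,.003),(378,103.5,.003)): print(np.round(pt(d,u,v,z)*1000,1))
```

```text
[635.7 303.8 133.5]
[676.3 302.8 133.5]
[621.1 305.2   3. ]
[696.7 303.2   3. ]
```

```bash
python3 -m handwheel '{"offset":[[0,-0.03,-0.3],[0,-0.03,-0.7],[0,-0.03,-1.1],[0,-0.03,-1.4],[0,-0.03,-1.55],[0,-0.03,-1.65],[0,-0.03,-1.7],[0,-0.03,-1.73],[0,-0.03,-1.73],[0,-0.03,-1.73]],"roll":[0,0,0,0,0,0,0,0,0,0]}'
python3 -m handwheel '{"offset":[[0,0,0],[0,0,0],[0,0,0],[0,0,0],[0,0,0.2],[0,0,0.7],[0,0,1.2],[0,0,1.8],[0,0,2.4],[0,0,3]],"roll":[0,0,0,0,0,0,0,0,0,0]}' 58 60
```

```text
t: 7.3
tool_pos: [0.6543, 0.2318, 0.0228]
tool_rot: [-3.141, 0.029, -0.002]
contact_force: [0.2, 0.9, -0.6]
opening: 0.0455
t: 8.3
tool_pos: [0.6539, 0.2317, 0.1438]
tool_rot: [-3.141, 0.029, -0.001]
contact_force: [0.3, -0.1, 0.1]
opening: 0.0582
```

```bash
python3 -m handwheel '{"offset":[[0,-0.4,0.5],[-0.1,-1.2,1],[-0.3,-2.2,1.5],[-0.5,-3.3,2],[-0.7,-4.4,2],[-0.9,-5.5,2],[-1.1,-6.6,2],[-1.3,-7.7,2],[-1.5,-8.8,2],[-1.7,-9.9,2]],"roll":[0,0,0,0,0.1,0.1,0.2,0.2,0.2,0.2]}' 60 60
python3 -m handwheel '{"offset":[[-0.3,-1,0],[-0.6,-2,0],[-0.9,-3,0],[-1.2,-4,0],[-1.5,-4.6,0],[-1.5,-4.9,0],[-1.5,-5,0],[-1.5,-5,0],[-1.5,-5,0],[-1.5,-5,0]],"roll":[0,0,0,0,0,0,0,0,0,0]}'
python3 - <<'E'
from h import *
d=shot('wrist','w3');shot('top','top3'); print(ctrl.get_obs()['tool_pos'])
E
```

```text
t: 9.3
tool_pos: [0.5846, -0.1669, 0.2227]
tool_rot: [3.141, 0.003, 0.0]
contact_force: [0.4, -0.1, 0.5]
opening: 0.0599
t: 10.3
tool_pos: [0.5264, -0.3631, 0.2221]
tool_rot: [-3.141, -0.007, 0.0]
contact_force: [0.5, 0.8, 0.6]
opening: 0.0598
[ 0.52626367 -0.36338522  0.22215682]
```

View pics/w3.png

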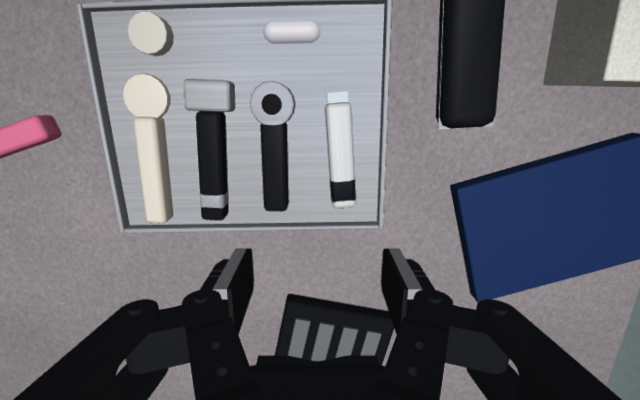

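View pics/top3.png

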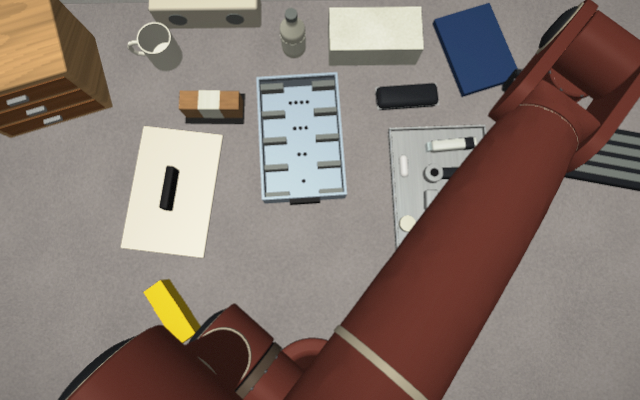

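Run:
```python
from h import *
d=load('w3'); im=cv2.cvtColor(d['img'],cv2.COLOR_RGB2BGR)
cv2.imwrite('pics/w3c.png',cv2.resize(im[60:235,110:375],None,fx=3,fy=3,interpolation=cv2.INTER_CUBIC))
```

```text
(no output)
```

View pics/w3c.png

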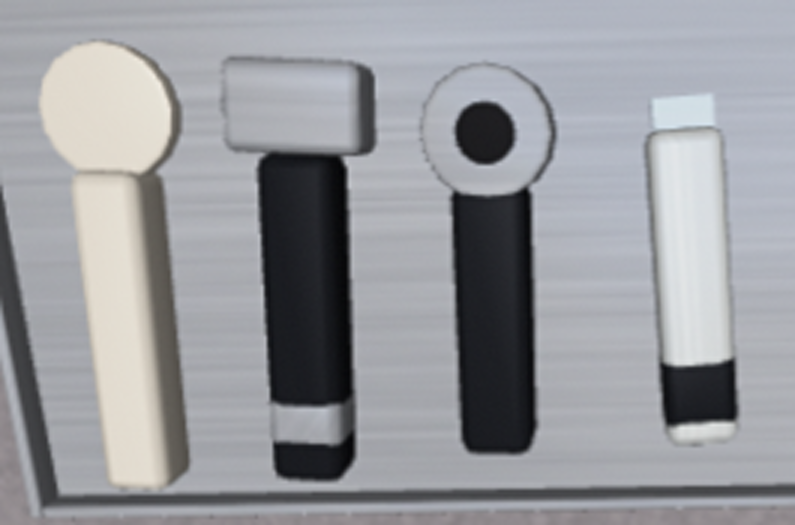

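Run:
```python
from h import *
d=load('w3')
Q=lambda x,y,z=.031: np.round(pt(d,110+x/3-.3,60+y/3-.3,z)[:2]*1000,1)
P={'torch':[(684,140),(700,425),(683,96),(701,442)],'round':[(491,200),(497,440),(485,132),(499,450)],'t':[(298,165),(310,465),(292,58),(311,476)],'occ':[(104,179),(138,485),(138,488),(138,488)]}
for k,v in P.items():
    a,b,h,t=[Q(*p) for p in v]; u=a-b
    print(k,a,b,'ang',round(np.degrees(np.arctan2(u[1],u[0])),1),'mid(h,t)',(h+t)/2,np.hypot(*(h-t)),h,t)
print('paddle',Q(107,108,.023))
print('width torch',Q(655,280),Q(729,280))
```

```text
torch [ 546.6 -295.1] [ 554.5 -392.2] ang 94.7 mid(h,t) [ 550.5  -339.95] 117.44534899262723 [ 546.  -281.4] [ 555.  -398.5]
round [ 483.1 -314.6] [ 482.5 -398.1] ang 89.6 mid(h,t) [ 482.45 -347.35] 108.9077591358853 [ 481.8 -292.9] [ 483.1 -401.8]
t [ 419.8 -303.4] [ 414.9 -407.8] ang 87.3 mid(h,t) [ 417.8  -341.05] 142.01848471237818 [ 420.7 -270.1] [ 414.9 -412. ]
occ [ 354.7 -307.9] [ 351.5 -415.9] ang 88.3 mid(h,t) [ 351.3 -417. ] 0.0 [ 351.3 -417. ] [ 351.3 -417. ]
paddle [ 354.8 -285.2]
width torch [ 537.8 -340.9] [ 562.9 -340.8]
```

```bash
python3 -m handwheel '{"offset":[[0.3,0.3,0],[0.6,0.58,-0.6],[0.6,0.58,-1.4],[0.6,0.58,-2.3],[0.6,0.58,-3.2],[0.6,0.58,-4],[0.6,0.58,-4.6],[0.6,0.58,-5.1],[0.6,0.58,-5.3],[0.6,0.58,-5.3]],"roll":[0.4,0.75,0.75,0.75,0.75,0.75,0.75,0.75,0.75,0.75]}' 50 60
```

```text
t: 11.4
tool_pos: [0.5496, -0.3397, 0.0087]
tool_rot: [-3.137, -0.13, 0.003]
contact_force: [0.5, -0.2, -0.1]
opening: 0.05
```

```bash
python3 -m handwheel '{"offset":[[0,0,0],[0,0,0],[0,0,0],[0,0,0],[0,0,0],[0,0,0],[0,0,0],[0,0,0.3],[0,0,0.7],[0,0,1.2]],"roll":[0,0,0,0,0,0,0,0,0,0]}' 10 80
```

```text
t: 12.4
tool_pos: [0.5491, -0.3407, 0.0585]
tool_rot: [-3.138, -0.127, 0.002]
contact_force: [-0.0, -0.2, -1.1]
opening: 0.024
```

```bash
python3 -m handwheel '{"offset":[[0,0.2,0.5],[-0.1,0.7,1],[-0.3,1.5,1.5],[-0.5,2.4,1.5],[-0.7,3.4,1.5],[-0.95,4.4,1.5],[-1.2,5.4,1.5],[-1.45,6.4,1.5],[-1.65,7.3,1.5],[-1.85,8.1,1.5]],"roll":[0,0,-0.1,-0.1,-0.2,-0.2,-0.29,-0.29,-0.29,-0.29]}'
python3 -m handwheel '{"offset":[[-0.07,0.4,0],[-0.13,0.76,0],[-0.13,0.76,0],[-0.13,0.76,0],[-0.13,0.76,0],[-0.13,0.76,0],[-0.13,0.76,0],[-0.13,0.76,0],[-0.13,0.76,0],[-0.13,0.76,0]],"roll":[0,0,0,0,0,0,0,0,0,0]}'
python3 - <<'E'
from h import *
d=shot('wrist','w4');print(ctrl.get_obs()['tool_pos'],ctrl.get_obs()['tool_rot'])
g=d['img'].mean(2)
E
```

```text
t: 13.4
tool_pos: [0.4752, -0.0156, 0.1191]
tool_rot: [3.14, 0.08, 0.002]
contact_force: [0.7, -0.1, -0.8]
opening: 0.0248
t: 14.4
tool_pos: [0.4706, 0.0132, 0.1181]
tool_rot: [-3.141, -0.079, 0.0]
contact_force: [-0.7, 0.3, -1.7]
opening: 0.024
[0.47061276 0.01324619 0.11805735] [ 3.14058352e+00  7.95949787e-02 -2.18845084e-04]
```

View pics/w4.png

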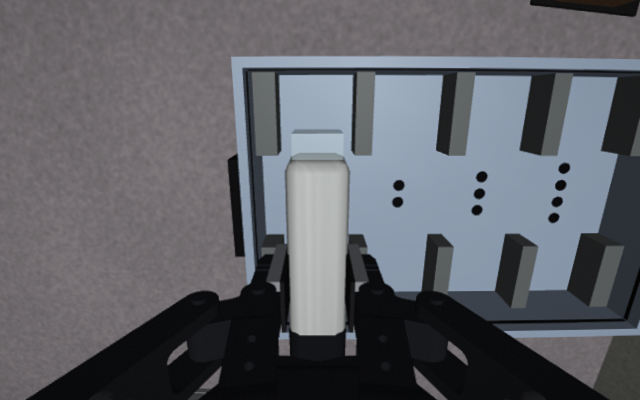

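```bash
python3 -m handwheel '{"offset":[[0,0.03,-0.4],[0,0.03,-0.9],[0,0.03,-1.4],[0,0.03,-1.9],[0,0.03,-2.2],[0,0.03,-2.45],[0,0.03,-2.6],[0,0.03,-2.67],[0,0.03,-2.67],[0,0.03,-2.67]],"roll":[0,0,0,0,0,0,0,0,0,0]}'
python3 -m handwheel '{"offset":[[0,0,0],[0,0,0],[0,0,0],[0,0,0],[0,0,0],[0,0,0.5],[0,0,1.2],[0,0,2],[0,0,2.8],[0,0,3.6]],"roll":[0,0,0,0,0,0,0,0,0,0]}' 42 60
python3 - <<'E'
from h import *
d=shot('wrist','w5');print(ctrl.get_obs()['tool_pos'])
E
```

```text
t: 15.45
tool_pos: [0.4712, 0.0145, 0.0132]
tool_rot: [3.141, 0.08, -0.001]
contact_force: [-6.7, 0.9, 9.9]
opening: 0.0244
t: 16.45
tool_pos: [0.4707, 0.0144, 0.1571]
tool_rot: [3.14, 0.08, 0.001]
contact_force: [1.1, -0.5, 0.4]
opening: 0.0422
[0.47426561 0.01406829 0.16360967]
```

View pics/w5.png

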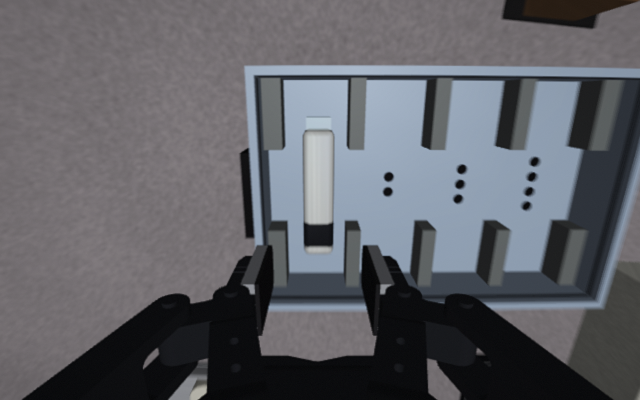

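```bash
python3 -m handwheel '{"offset":[[0,-0.4,0],[0.05,-1.2,0],[0.1,-2.2,0],[0.15,-3.3,0],[0.2,-4.4,0],[0.25,-5.5,0],[0.29,-6.6,0],[0.29,-7.6,0],[0.29,-8.4,0],[0.29,-8.61,0]],"roll":[0,-0.1,-0.2,-0.3,-0.4,-0.5,-0.5,-0.5,-0.5,-0.5]}' 50 60
python3 -m handwheel '{"offset":[[0,0,-0.4],[0,0,-0.8],[0,0,-1],[0,0,-1],[0,0,-1],[0,0,-1],[0,0,-1],[0,0,-1],[0,0,-1],[0,0,-1]],"roll":[0,0,0,0,0,0,0,0,0,0]}'
python3 - <<'E'
from h import *
d=shot('wrist','w6');print(ctrl.get_obs()['tool_pos'])
E
```

```text
t: 17.5
tool_pos: [0.482, -0.3331, 0.1557]
tool_rot: [3.14, -0.008, 0.001]
contact_force: [-0.6, 0.5, -0.5]
opening: 0.0498
t: 18.5
tool_pos: [0.4823, -0.33, 0.1155]
tool_rot: [3.141, -0.003, 0.0]
contact_force: [0.4, 0.2, -0.0]
opening: 0.0499
[ 0.48224195 -0.32997216  0.11541973]
```

View pics/w6.png

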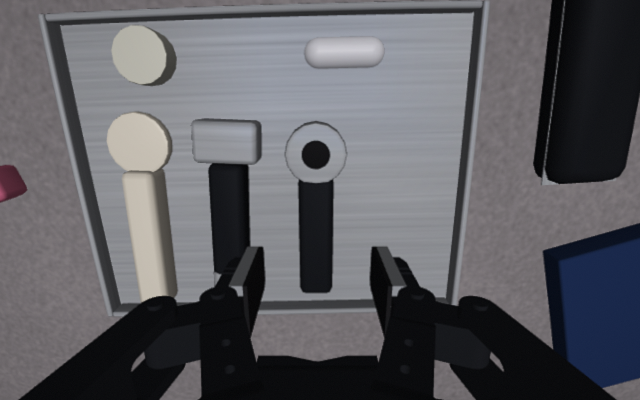

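```bash
python3 -m handwheel '{"offset":[[0,0,-0.5],[0,0,-1.1],[0,0,-1.7],[0,0,-2.2],[0,0,-2.5],[0,0,-2.67],[0,0,-2.67],[0,0,-2.67],[0,0,-2.67],[0,0,-2.67]],"roll":[0,0,0,0,0,0,0,0,0,0]}' 50 60
python3 -m handwheel '{"offset":[[0,0,0],[0,0,0],[0,0,0],[0,0,0],[0,0,0],[0,0,0],[0,0,0],[0,0,0.3],[0,0,0.7],[0,0,1.2]],"roll":[0,0,0,0,0,0,0,0,0,0]}' 10 90
```

```text
t: 19.55
tool_pos: [0.4829, -0.3305, 0.0096]
tool_rot: [3.14, -0.003, 0.002]
contact_force: [-0.8, -0.3, 0.1]
opening: 0.0499
t: 20.55
tool_pos: [0.4815, -0.3293, 0.0567]
tool_rot: [-3.14, 0.002, 0.003]
contact_force: [-0.9, -0.5, -0.4]
opening: 0.0239
```

```bash
python3 -m handwheel '{"offset":[[0,0.2,0.5],[0.05,0.7,1],[0.2,1.5,1.5],[0.35,2.4,1.5],[0.5,3.4,1.5],[0.65,4.4,1.5],[0.8,5.4,1.5],[0.95,6.4,1.5],[1.1,7.3,1.5],[1.24,8.1,1.5]],"roll":[0,0,0.1,0.1,0.2,0.3,0.4,0.5,0.53,0.53]}'
python3 -m handwheel '{"offset":[[0.05,0.4,0],[0.1,0.8,0],[0.1,0.8,0],[0.1,0.8,0],[0.1,0.8,0],[0.1,0.8,0],[0.1,0.8,0],[0.1,0.8,0],[0.1,0.8,0],[0.1,0.8,0]],"roll":[0,0,0,0,0,0,0,0,0,0]}'
python3 - <<'E'
from h import *
d=shot('wrist','w7');print(ctrl.get_obs()['tool_pos'])
E
```

```text
t: 21.55
tool_pos: [0.5318, -0.004, 0.1175]
tool_rot: [3.14, 0.086, 0.002]
contact_force: [0.3, -0.3, -1.7]
opening: 0.0243
t: 22.55
tool_pos: [0.5358, 0.026, 0.1165]
tool_rot: [3.14, 0.084, -0.0]
contact_force: [0.7, -0.5, -1.5]
opening: 0.0241
[0.5358157  0.0260214  0.11647256]
```

View pics/w7.png

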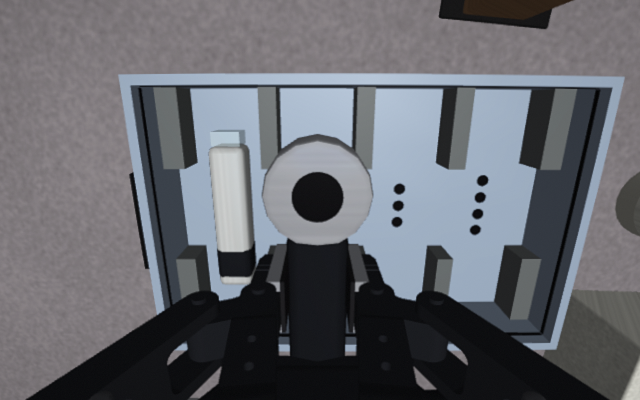

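Run:
```python
from h import *
d=load('w7'); print(np.round(pt(d,317.5,197,.138)*1000,1))
for u,v in((268,87.5),(366,87.5),(460,88)): print(np.round(pt(d,u,v,.032)*1000,1))
```

```text
[534.2  63.  138. ]
[499.6 105.2  32. ]
[563.7 108.7  32. ]
[625.6 112.1  32. ]
```

```bash
python3 -m handwheel '{"offset":[[0,0,-0.4],[0,0,-0.9],[0,0,-1.4],[0,0,-1.9],[0,0,-2.2],[0,0,-2.45],[0,0,-2.55],[0,0,-2.6],[0,0,-2.6],[0,0,-2.6]],"roll":[0,0,0,0,0,0,0,0,0,0]}'
python3 -m handwheel '{"offset":[[0,0,0],[0,0,0],[0,0,0],[0,0,0],[0,0,0],[0,0,0.5],[0,0,1.2],[0,0,2],[0,0,2.8],[0,0,3.6]],"roll":[0,0,0,0,0,0,0,0,0,0]}' 42 60
python3 - <<'E'
from h import *
d=shot('wrist','w8');print(ctrl.get_obs()['tool_pos'])
E
```

```text
t: 23.6
tool_pos: [0.5365, 0.026, 0.0133]
tool_rot: [3.14, 0.085, 0.002]
contact_force: [-0.6, 0.1, -0.9]
opening: 0.0241
t: 24.6
tool_pos: [0.5356, 0.0261, 0.1577]
tool_rot: [-3.14, -0.085, 0.0]
contact_force: [-0.0, -0.6, -0.3]
opening: 0.0421
[0.53917525 0.02586407 0.16445052]
```

View pics/w8.png

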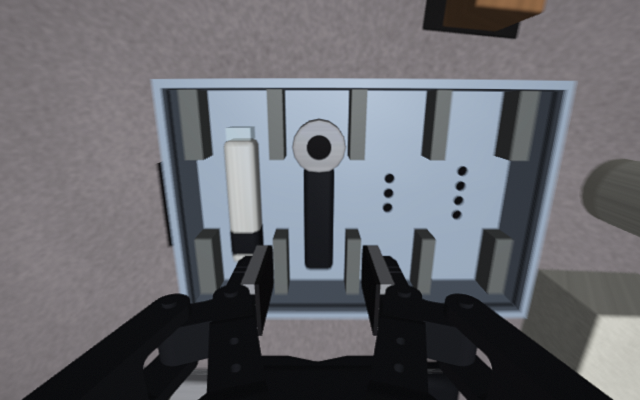

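```bash
python3 -m handwheel '{"offset":[[-0.1,-0.4,0],[-0.35,-1.2,0],[-0.7,-2.2,0],[-1.05,-3.2,0],[-1.4,-4.2,0],[-1.75,-5.2,0],[-2.1,-6.2,0],[-2.4,-7.2,0],[-2.7,-8.1,0],[-2.94,-8.8,0]],"roll":[0,-0.1,-0.2,-0.4,-0.6,-0.8,-0.97,-0.97,-0.97,-0.97]}' 50 60
python3 -m handwheel '{"offset":[[0,-0.13,-0.4],[0,-0.13,-0.8],[0,-0.13,-1],[0,-0.13,-1],[0,-0.13,-1],[0,-0.13,-1],[0,-0.13,-1],[0,-0.13,-1],[0,-0.13,-1],[0,-0.13,-1]],"roll":[0,0,0,0,0,0,0,0,0,0]}'
python3 - <<'E'
from h import *
d=shot('wrist','w9');print(ctrl.get_obs()['tool_pos'])
E
```

```text
t: 25.65
tool_pos: [0.4173, -0.3279, 0.1564]
tool_rot: [3.14, -0.077, 0.0]
contact_force: [0.3, 0.1, -0.4]
opening: 0.0502
t: 26.65
tool_pos: [0.4183, -0.3312, 0.1167]
tool_rot: [3.14, -0.075, 0.0]
contact_force: [-0.3, 0.0, 0.1]
opening: 0.05
[ 0.41824115 -0.3311966   0.1166369 ]
```

View pics/w9.png

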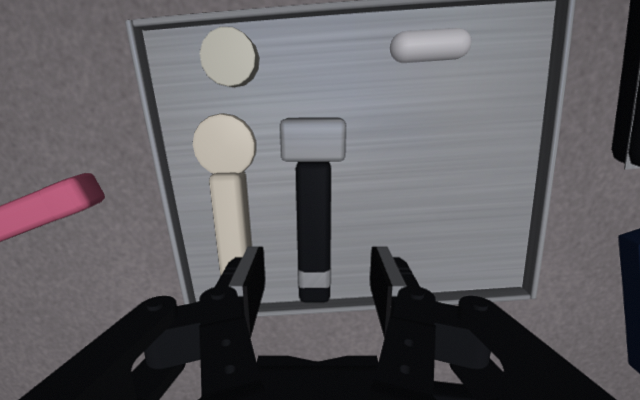

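Run:
```python
from h import *
d=load('w9')
for u,v in((313.5,165),(314,300),(313,140),(313,119)): print(np.round(pt(d,u,v,.031)*1000,1))
print('pad', [proj(d,[.4182+s*.01,-.3312,.031]) for s in(-1,0,1)])
print(np.round(pt(d,224,143,.023)*1000,1), np.round(pt(d,228,173,.031)*1000,1),np.round(pt(d,236,255,.031)*1000,1))
```

```text
[ 417.6 -301.7   31. ]
[ 412.5 -410.7   31. ]
[ 418.1 -284.3   31. ]
[ 418.9 -270.3   31. ]
pad [array([302.6, 205.6]), array([316.3, 205. ]), array([330.1, 204.4])]
[ 354.4 -284.2   23. ] [ 356.9 -304.5   31. ] [ 354.9 -368.3   31. ]
```

```bash
python3 -m handwheel '{"offset":[[-0.04,0,-0.5],[-0.04,0,-1.1],[-0.04,0,-1.7],[-0.04,0,-2.2],[-0.04,0,-2.5],[-0.04,0,-2.68],[-0.04,0,-2.68],[-0.04,0,-2.68],[-0.04,0,-2.68],[-0.04,0,-2.68]],"roll":[0,0,0,0,0,0,0,0,0,0]}' 50 60
python3 -m handwheel '{"offset":[[0,0,0],[0,0,0],[0,0,0],[0,0,0],[0,0,0],[0,0,0],[0,0,0],[0,0,0.3],[0,0,0.7],[0,0,1.2]],"roll":[0,0,0,0,0,0,0,0,0,0]}' 10 90
```

```text
t: 27.7
tool_pos: [0.4172, -0.3317, 0.0104]
tool_rot: [3.139, -0.075, 0.002]
contact_force: [0.2, 0.2, 0.5]
opening: 0.0499
t: 28.7
tool_pos: [0.4157, -0.3301, 0.0568]
tool_rot: [-3.138, 0.075, 0.003]
contact_force: [0.2, 0.1, -0.6]
opening: 0.0241
```

```bash
python3 -m handwheel '{"offset":[[0.1,0.2,0.5],[0.35,0.7,1],[0.75,1.5,1.5],[1.2,2.4,1.5],[1.7,3.4,1.5],[2.2,4.4,1.5],[2.7,5.3,1.5],[3.2,6.2,1.5],[3.65,7.1,1.5],[4.1,8,1.5]],"roll":[0,0,0.1,0.2,0.4,0.6,0.8,0.95,0.95,0.95]}'
python3 -m handwheel '{"offset":[[0.3,0.6,0],[0.52,1.07,0],[0.52,1.07,0],[0.52,1.07,0],[0.52,1.07,0],[0.52,1.07,0],[0.52,1.07,0],[0.52,1.07,0],[0.52,1.07,0],[0.52,1.07,0]],"roll":[0,0,0,0,0,0,0,0,0,0]}'
python3 - <<'E'
from h import *
d=shot('wrist','w10');print(ctrl.get_obs()['tool_pos'])
E
```

```text
t: 29.7
tool_pos: [0.5807, -0.0093, 0.1172]
tool_rot: [-3.14, -0.082, 0.001]
contact_force: [0.3, -0.6, -1.6]
opening: 0.0239
t: 30.7
tool_pos: [0.6014, 0.0316, 0.1173]
tool_rot: [-3.141, -0.081, 0.0]
contact_force: [1.0, 0.0, -1.3]
opening: 0.0241
[0.60142203 0.03156991 0.11733581]
```

View pics/w10.png

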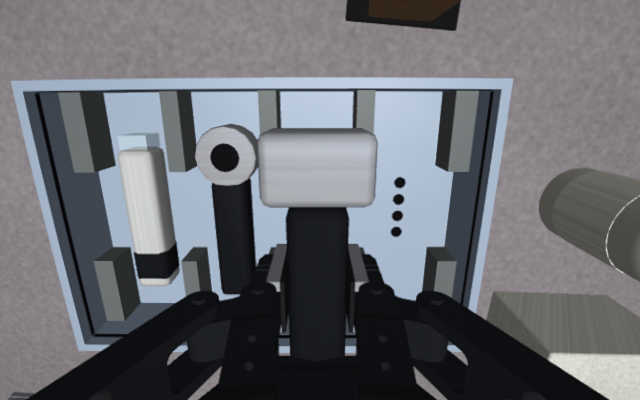

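Run:
```python
from h import *
d=load('w10'); 
for u,v in ((259.5,168),(376,168)): print(np.round(pt(d,u,v,.1385)*1000,1))
for u,v in((268.5,91),(365,91),(174,91)): print(np.round(pt(d,u,v,.032)*1000,1))
```

```text
[577.6  78.6 138.5]
[621.1  80.9 138.5]
[565.6 108.7  32. ]
[629.2 112.   32. ]
[503.  105.8  32. ]
```

```bash
python3 -m handwheel '{"offset":[[0,0,-0.4],[0,0,-0.9],[0,0,-1.4],[0,0,-1.9],[0,0,-2.2],[0,0,-2.45],[0,0,-2.55],[0,0,-2.6],[0,0,-2.6],[0,0,-2.6]],"roll":[0,0,0,0,0,0,0,0,0,0]}'
python3 -m handwheel '{"offset":[[0,0,0],[0,0,0],[0,0,0],[0,0,0],[0,0,0],[0,0,0.5],[0,0,1.2],[0,0,2],[0,0,2.8],[0,0,3.6]],"roll":[0,0,0,0,0,0,0,0,0,0]}' 42 60
python3 - <<'E'
from h import *
d=shot('wrist','w11');print(ctrl.get_obs()['tool_pos'])
E
```

```text
t: 31.75
tool_pos: [0.6022, 0.0317, 0.0143]
tool_rot: [3.14, 0.081, 0.003]
contact_force: [0.9, 0.6, -1.0]
opening: 0.024
t: 32.75
tool_pos: [0.6012, 0.0317, 0.1585]
tool_rot: [-3.14, -0.081, 0.0]
contact_force: [1.1, -0.1, 0.4]
opening: 0.0421
[0.60472709 0.03154032 0.16553428]
```

View pics/w11.png

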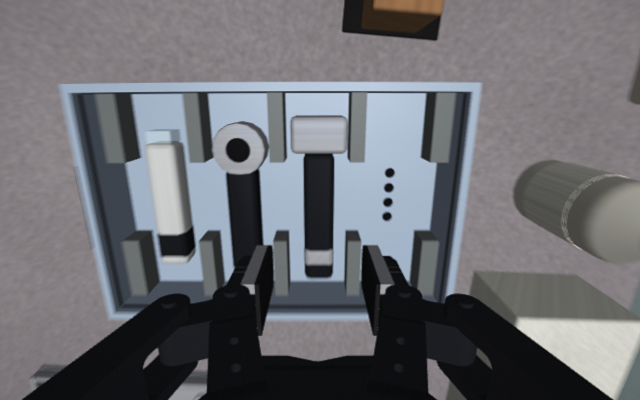

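```bash
python3 -m handwheel '{"offset":[[-0.2,-0.3,0],[-0.6,-0.9,0],[-1.1,-1.7,0],[-1.7,-2.6,0],[-2.3,-3.5,0],[-2.9,-4.4,0],[-3.5,-5.3,0],[-4.1,-6.2,0],[-4.7,-7.1,0],[-5.3,-8,0]],"roll":[0,-0.1,-0.2,-0.3,-0.4,-0.5,-0.6,-0.78,-0.78,-0.78]}' 50 60
python3 -m handwheel '{"offset":[[-0.5,-0.8,-0.3],[-0.8,-1.35,-0.7],[-0.89,-1.42,-1],[-0.89,-1.42,-1],[-0.89,-1.42,-1],[-0.89,-1.42,-1],[-0.89,-1.42,-1],[-0.89,-1.42,-1],[-0.89,-1.42,-1],[-0.89,-1.42,-1]],"roll":[0,0,0,0,0,0,0,0,0,0]}'
python3 - <<'E'
from h import *
d=shot('wrist','w12');print(ctrl.get_obs()['tool_pos'])
E
```

```text
t: 33.8
tool_pos: [0.3868, -0.289, 0.1554]
tool_rot: [-3.139, 0.047, 0.004]
contact_force: [0.7, -0.0, 0.2]
opening: 0.0499
t: 34.8
tool_pos: [0.3541, -0.3451, 0.1176]
tool_rot: [3.141, -0.046, 0.0]
contact_force: [-0.9, 0.0, 0.5]
opening: 0.05
[ 0.35398757 -0.34509818  0.11749747]
```

View pics/w12.png

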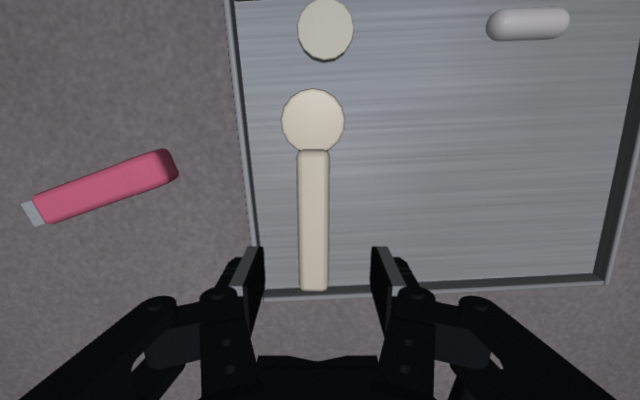

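Run:
```python
from h import *
d=load('w12')
for u,v in((313.5,155),(313.5,285)): print(np.round(pt(d,u,v,.031)*1000,1))
print(np.round(pt(d,312.5,121,.023)*1000,1), proj(d,[.354,-.345,.031]))
for u,v in((250,222),(245,180)): print('wall',np.round(pt(d,u,v,.02)*1000,1))
```

```text
[ 353.  -308.7   31. ]
[ 349.7 -411.5   31. ]
[ 353.  -285.9   23. ] [316.4 204.6]
wall [ 301.8 -361.2   20. ]
wall [ 301.  -327.6   20. ]
```

```bash
python3 -m handwheel '{"offset":[[-0.05,0,-0.5],[-0.05,0,-1.1],[-0.05,0,-1.7],[-0.05,0,-2.2],[-0.05,0,-2.5],[-0.05,0,-2.7],[-0.05,0,-2.7],[-0.05,0,-2.7],[-0.05,0,-2.7],[-0.05,0,-2.7]],"roll":[0,0,0,0,0,0,0,0,0,0]}' 44 60
python3 -m handwheel '{"offset":[[0,0,0],[0,0,0],[0,0,0],[0,0,0],[0,0,0],[0,0,0],[0,0,0],[0,0,0.3],[0,0,0.7],[0,0,1.2]],"roll":[0,0,0,0,0,0,0,0,0,0]}' 10 90
```

```text
t: 35.85
tool_pos: [0.3523, -0.3458, 0.0103]
tool_rot: [3.14, -0.047, 0.002]
contact_force: [-0.5, 0.3, -0.2]
opening: 0.0442
t: 36.85
tool_pos: [0.3511, -0.3441, 0.057]
tool_rot: [-3.139, 0.047, 0.003]
contact_force: [0.6, 0.2, -1.0]
opening: 0.0222
```

```bash
python3 -m handwheel '{"offset":[[0.1,0.2,0.5],[0.4,0.6,1],[0.9,1.2,1.5],[1.5,1.9,1.5],[2.1,2.6,1.5],[2.8,3.4,1.5],[3.5,4.2,1.5],[4.2,5,1.5],[4.9,5.8,1.5],[5.6,6.6,1.5]],"roll":[0,0,0.1,0.2,0.3,0.4,0.5,0.6,0.7,0.8]}'
python3 -m handwheel '{"offset":[[0.6,0.7,0],[1.2,1.4,0],[1.7,1.9,0],[2.1,2.3,0],[2.3,2.55,0],[2.3,2.55,0],[2.3,2.55,0],[2.3,2.55,0],[2.3,2.55,0],[2.3,2.55,0]],"roll":[0,0,0,0,0,0,0,0,0,0]}'
python3 - <<'E'
from h import *
d=shot('wrist','w13');print(ctrl.get_obs()['tool_pos'])
E
```

```text
t: 37.85
tool_pos: [0.5763, -0.0794, 0.1173]
tool_rot: [-3.14, -0.086, 0.001]
contact_force: [0.1, -1.0, -1.6]
opening: 0.0226
t: 38.85
tool_pos: [0.6675, 0.0202, 0.1174]
tool_rot: [3.14, 0.083, -0.0]
contact_force: [0.2, -0.4, -1.4]
opening: 0.022
[0.6675692  0.02033279 0.11739474]
```

View pics/w13.png

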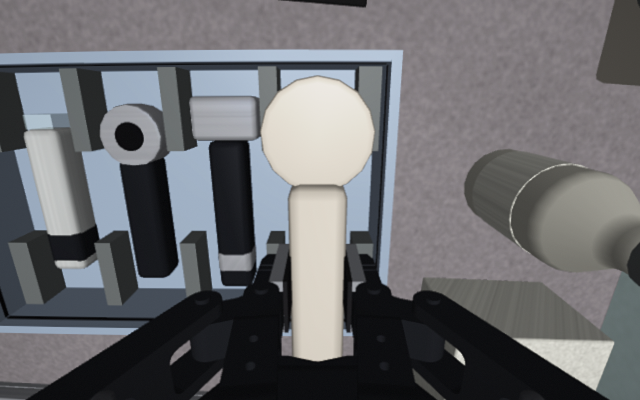

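Run:
```python
from h import *
d=load('w13'); 
print(np.round(pt(d,317.7,132,.130)*1000,1))
for u,v in((269,66.5),(370,66.5)): print(np.round(pt(d,u,v,.032)*1000,1))
```

```text
[664.7  80.9 130. ]
[631.7 112.5  32. ]
[696.9 116.   32. ]
```

```bash
python3 -m handwheel '{"offset":[[0.02,0,-0.4],[0.02,0,-0.9],[0.02,0,-1.4],[0.02,0,-1.9],[0.02,0,-2.2],[0.02,0,-2.45],[0.02,0,-2.55],[0.02,0,-2.6],[0.02,0,-2.6],[0.02,0,-2.6]],"roll":[0,0,0,0,0,0,0,0,0,0]}'
python3 -m handwheel '{"offset":[[0,0,0],[0,0,0],[0,0,0],[0,0,0],[0,0,0],[0,0,0.5],[0,0,1.2],[0,0,2],[0,0,2.8],[0,0,3.6]],"roll":[0,0,0,0,0,0,0,0,0,0]}' 38 60
python3 - <<'E'
from h import *
d=shot('wrist','w14');print(ctrl.get_obs()['tool_pos'])
d=shot('top','top14')
E
```

```text
t: 39.9
tool_pos: [0.6682, 0.0209, 0.0136]
tool_rot: [3.14, 0.085, -0.002]
contact_force: [-4.9, -0.3, 0.6]
opening: 0.0223
t: 40.9
tool_pos: [0.6699, 0.0209, 0.1603]
tool_rot: [3.14, 0.084, 0.007]
contact_force: [0.7, -0.8, 0.6]
opening: 0.038
[0.67327453 0.02065979 0.16764366]
```

View pics/w14.png

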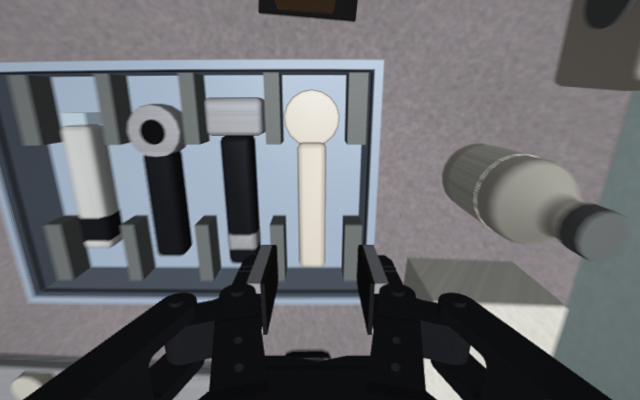

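View pics/top14.png

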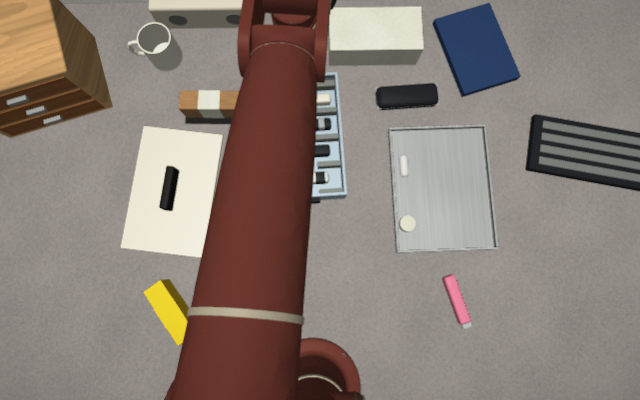

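```bash
python3 -m handwheel '{"offset":[[0,0.2,0.5],[-0.2,0.8,1],[-0.6,1.5,1.5],[-1.1,2.3,2],[-1.6,3.1,2.2],[-2.1,3.9,2.2],[-2.6,4.7,2.2],[-3.1,5.5,2.2],[-3.6,6.3,2.2],[-4,7,2.2]],"roll":[1,2.3,3.6,4.9,6.2,7.5,8.8,10.1,11.4,12.7]}' 50 60
python3 -m handwheel '{"offset":[[-0.15,0.4,0],[-0.2,0.5,0],[-0.2,0.5,0],[-0.2,0.5,0],[-0.2,0.5,0],[-0.2,0.5,0],[-0.2,0.5,0],[-0.2,0.5,0],[-0.2,0.5,0],[-0.2,0.5,0]],"roll":[0.7,0.7,0.7,0.7,0.7,0.7,0.7,0.7,0.7,0.7]}'
python3 - <<'E'
from h import *
d=shot('wrist','w15');print(ctrl.get_obs()['tool_pos'],ctrl.get_obs()['tool_rot'])
d=shot('top','top15')
E
```

```text
t: 42.0
tool_pos: [0.508, 0.3026, 0.2457]
tool_rot: [2.413, 2.012, 0.004]
contact_force: [0.5, 0.1, -0.1]
opening: 0.0497
t: 43.0
tool_pos: [0.5007, 0.3208, 0.2453]
tool_rot: [2.344, 2.091, -0.0]
contact_force: [-0.3, 1.3, 0.1]
opening: 0.05
[0.50063936 0.32087944 0.24532012] [2.34403447e+00 2.09159942e+00 3.11585119e-05]
```

View pics/w15.png

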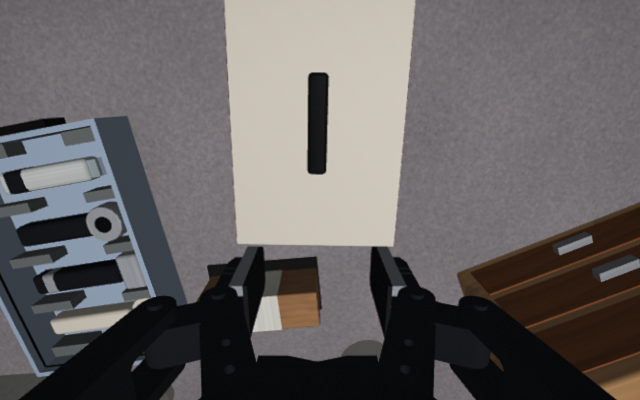

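View pics/top15.png

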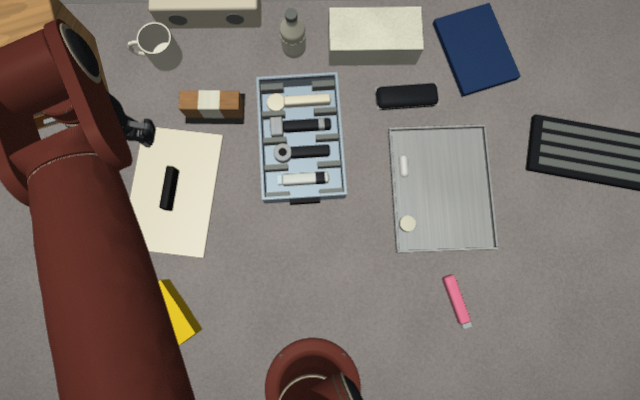

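Run:
```python
from h import *
d=load('w15'); g=d['img'].mean(2)
print(blobs(d,g<60,290,50,345,190,.056,200))
for z in(.056,):
  for u,v in((318.2,73),(316.5,173.5)): print(np.round(pt(d,u,v,z)*1000,1))
c=[np.round(pt(d,u,v,.014)*1000,1) for u,v in((237,244.5),(393.5,245.5),(225.5,5),(413,5))]; print(c,(c[0]+c[1])/2)
e=load('top15'); g=e['img'].mean(2); print(blobs(e,g<60,155,160,185,215,.056,100))
print('carton', np.round(pt(e,180,100,.063)*1000,1),np.round(pt(e,239.5,103,.063)*1000,1),np.round(pt(e,210,90,.063)*1000,1),np.round(pt(e,210,109,.063)*1000,1))
```

```text
[([308, 73, 20, 101, 1883], [450.0, 325.8], [18.5, 96.7], 173.1, [447.3, 325.9])]
[402.1 332.   56. ]
[498.4 319.4  56. ]
[array([585.3, 210.1,  14. ]), array([608.7, 403. ,  14. ]), array([322.9, 246.2,  14. ]), array([344.5, 435.8,  14. ])] [597.   306.55  14.  ]
[([160, 167, 19, 43, 524], [446.3, 319.9], [28.5, 98.0], 172.5, [445.5, 320.1])]
carton [653.1 300.3  63. ] [644.  161.4  63. ] [676.8 230.9  63. ] [630.2 229.7  63. ]
```

```bash
python3 -m handwheel '{"offset":[[-0.6,0.05,0],[-1.2,0.11,-0.5],[-1.27,0.11,-1.3],[-1.27,0.11,-2.2],[-1.27,0.11,-3.1],[-1.27,0.11,-4],[-1.27,0.11,-4.7],[-1.27,0.11,-5.2],[-1.27,0.11,-5.5],[-1.27,0.11,-5.55]],"roll":[-0.08,-0.08,-0.08,-0.08,-0.08,-0.08,-0.08,-0.08,-0.08,-0.08]}' 50 60
python3 - <<'E'
from h import *
d=shot('wrist','w16');print(ctrl.get_obs()['tool_pos'])
E
```

```text
t: 44.1
tool_pos: [0.4488, 0.3248, 0.0217]
tool_rot: [-2.352, -2.081, 0.005]
contact_force: [-0.4, -1.1, -0.1]
opening: 0.0495
[0.44953566 0.3251783  0.02274904]
```

View pics/w16.png

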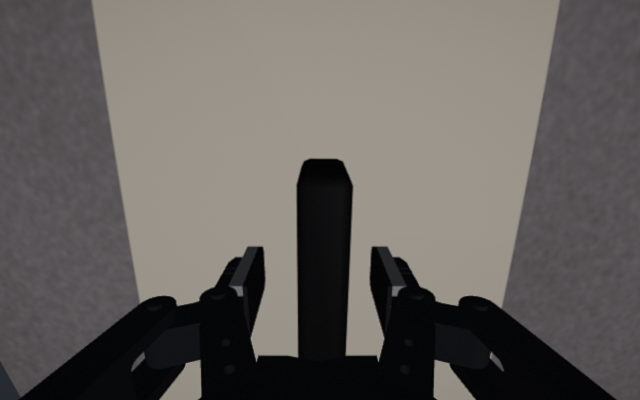

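```bash
python3 -m handwheel '{"offset":[[0,0,0],[0,0,0],[0,0,0],[0,0,0],[0,0,0],[0,0,0],[0,0,0],[0,0,0],[0,0,0.1],[0,0,0.3]],"roll":[0,0,0,0,0,0,0,0,0,0]}' 5 110
python3 -m handwheel '{"offset":[[0,0,0.2],[0,0,0.5],[0,0,0.9],[0,0,1.4],[0,0,1.9],[0,0,2.4],[0,0,2.5],[0,0,2.5],[0,0,2.5],[0,0,2.5]],"roll":[0,0,0,0,0,0,0,0,0,0]}'
python3 - <<'E'
from h import *
d=shot('wrist','w17');print(ctrl.get_obs()['tool_pos'],ctrl.get_obs()['tool_rot']); shot('scene','s17')
E
```

```text
t: 45.15
tool_pos: [0.4482, 0.3243, 0.0338]
tool_rot: [-2.352, -2.081, 0.006]
contact_force: [-0.2, 0.3, -4.5]
opening: 0.0183
t: 46.15
tool_pos: [0.4489, 0.3248, 0.1337]
tool_rot: [-2.352, -2.081, 0.004]
contact_force: [0.2, 0.0, -4.9]
opening: 0.0185
[0.44897624 0.32483748 0.13375637] [-2.35233579 -2.08139454  0.00414651]
```

View pics/w17.png

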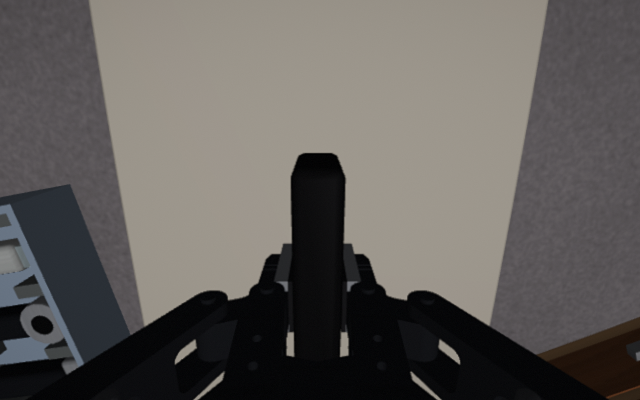

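View pics/s17.png

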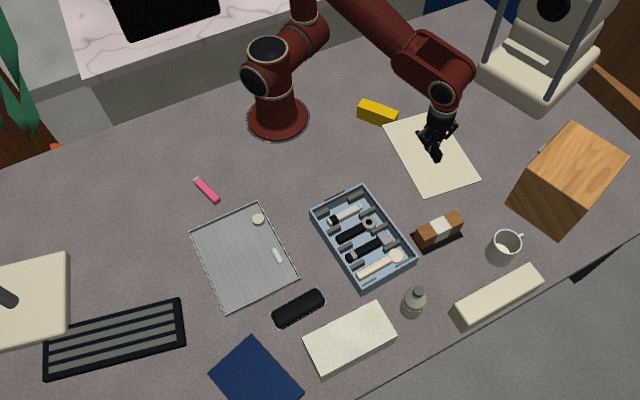

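```bash
python3 - <<'E'
from h import *
d=load('w17'); e=load('s17'); zt=.1337-.0227+.014
def P(u,v): return pt(d,u,v,zt)*1000
L=[P(91,5),P(137,300)];R=[P(547,5),P(497,295)]
for a,b in(L,R): v=b-a; print(np.round(a,1),np.round(b,1),np.degrees(np.arctan2(v[1],v[0])))
# scene lid corners
for u,v in((385,125),(434,198),(481,180),(427,112)): print('scene',np.round(pt(e,u,v,zt)*1000,1))
E
python3 - <<'E'
import cv2
im=cv2.imread('pics/s17.png'); cv2.imwrite('pics/s17c.png',cv2.resize(im[90:215,360:500],None,fx=5,fy=4.5,interpolation=cv2.INTER_CUBIC))
E
```

```text
[325.9 243.9 125. ] [464.9 224.7 125. ] -7.876833173598616
[349.  431.9 125. ] [484.9 415.3 125. ] -6.978605011218455
scene [294.5 256.  125. ]
scene [594.9 237.8 125. ]
scene [607.5 396.9 125. ]
scene [310.1 406.2 125. ]
```

View pics/s17c.png

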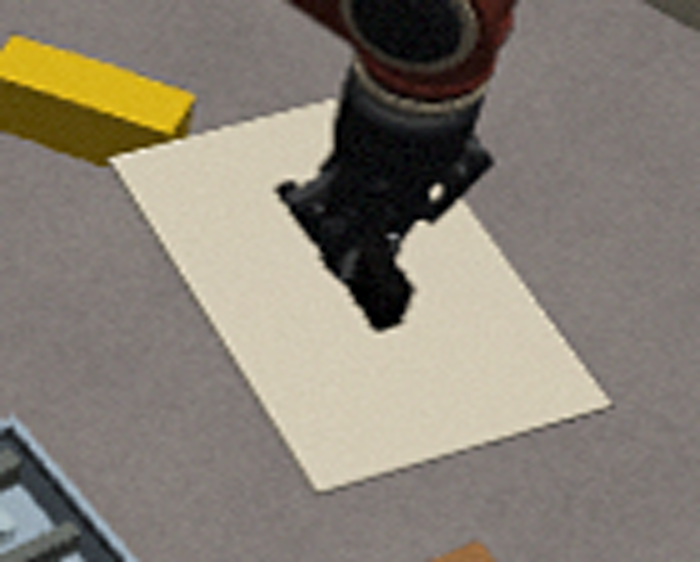

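Run:
```python
from h import *
e=load('s17'); zt=.125
A,B,C=[pt(e,u,v,zt)[:2]*1000 for u,v in((381.6,124.7),(423.6,199.2),(482.3,179.8))]
print(A,B,C,np.linalg.norm(A-B),np.linalg.norm(B-C)); print('centre',(A+C)/2, np.degrees(np.arctan2(*(B-A)[::-1])),np.degrees(np.arctan2(*(C-B)[::-1]))-90)
```

```text
[288.44084226 247.07806046] [584.34105766 209.07401805] [608.74331277 400.77150901] 298.3307639359212 193.24439990418855
centre [448.59207752 323.92478473] -7.318735576714164 -7.254486576276747
```

Run:
```python
from h import *
d=load('top0'); 
c=[pt(d,180+x/4-.4,65+y/4-.4,.06)[:2]*1000 for x,y in((306,47),(629,29),(667,522),(330,541))]
print(np.round(c,1),np.mean(c,0)); v=(c[0]+c[1]-c[2]-c[3]); print(np.degrees(np.arctan2(v[1],v[0])),np.hypot(*v)/2)
d=load('w1'); c=[pt(d,u,v,.06)[:2]*1000 for u,v in((106.5,93.5),(470,94),(446,297),(146,301))]; print(np.round(c,1),np.mean(c,0)); v=(c[1]+c[2]-c[0]-c[3]); print(np.degrees(np.arctan2(v[1],v[0])),np.hypot(*v)/2)
```

```text
[[710.8 123.7]
 [719.8 -67.2]
 [424.2 -82.3]
 [415.7 107.6]] [567.60525812  20.44129085]
3.0315450661864545 295.7782998221297
[[419.3 107. ]
 [710.7 122.6]
 [723.  -63.3]
 [433.5 -84.1]] [571.61679937  20.53923677]
3.59454764597887 291.02103691531426
```

```bash
python3 -m handwheel '{"offset":[[0.1,-0.2,0],[0.3,-0.6,0],[0.5,-1.2,0],[0.8,-1.9,0],[1.1,-2.6,0],[1.4,-3.4,0],[1.7,-4.2,0],[2,-5,0],[2.3,-5.7,0],[2.55,-6.4,0]],"roll":[0,0.1,0.3,0.5,0.7,0.9,1.1,1.3,1.5,1.72]}'
python3 -m handwheel '{"offset":[[0.2,-0.5,0],[0.36,-0.9,0],[0.45,-1.15,0],[0.45,-1.2,0],[0.45,-1.2,0],[0.45,-1.2,0],[0.45,-1.2,0],[0.45,-1.2,0],[0.45,-1.2,0],[0.45,-1.2,0]],"roll":[0,0,0,0,0,0,0,0,0,0]}'
python3 - <<'E'
from h import *
d=shot('wrist','w18');o=ctrl.get_obs();print(o['tool_pos'],o['tool_rot'],np.degrees(2*np.arctan2(o['tool_rot'][1],o['tool_rot'][0]))); e=shot('scene','s18')
im=cv2.imread('pics/s18.png'); cv2.imwrite('pics/s18c.png',cv2.resize(im[150:310,285:445],None,fx=4,fy=3.7,interpolation=cv2.INTER_CUBIC))
E
```

```text
t: 47.25
tool_pos: [0.5522, 0.0673, 0.1351]
tool_rot: [2.156, 2.285, -0.0]
contact_force: [0.4, 0.7, -5.0]
opening: 0.0186
t: 48.25
tool_pos: [0.5698, 0.0215, 0.1354]
tool_rot: [2.156, 2.285, 0.0]
contact_force: [0.4, 0.5, -4.5]
opening: 0.0185
[0.56982213 0.02144192 0.13533881] [2.15571711e+00 2.28521388e+00 1.02221002e-04] 93.3405232499926
```

View pics/w18.png

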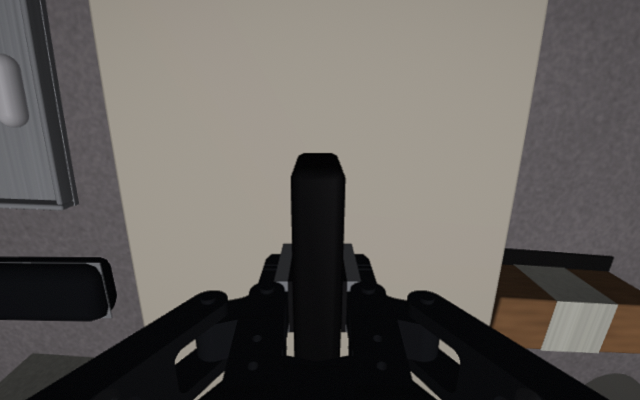

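View pics/s18c.png

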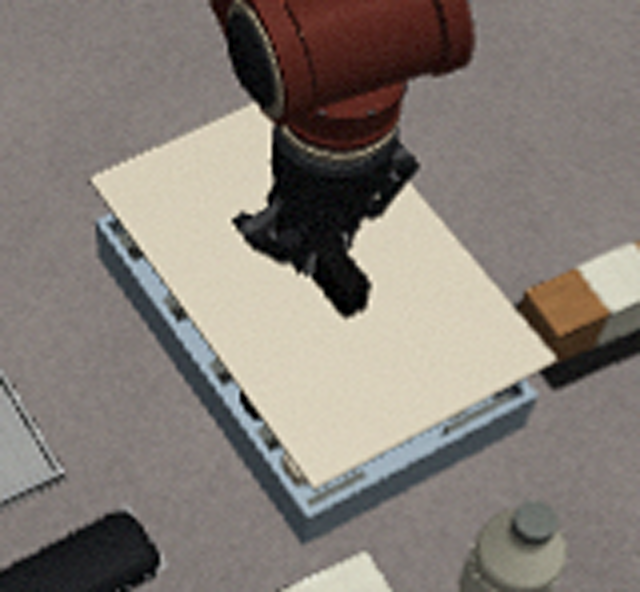

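Run:
```python
from h import *
e=load('s18')
def f(P,z):
    A,B,C=[pt(e,285+x/4-.4,150+y/3.7-.4,z)[:2]*1000 for x,y in P]
    print(np.round([A,B,C],1).tolist(),np.linalg.norm(A-B),np.linalg.norm(B-C)); print('centre',(A+C)/2, np.degrees(np.arctan2(*(B-A)[::-1])),np.degrees(np.arctan2(*(C-B)[::-1]))-90)
f([(91,180),(313,487),(556,357)],.1267)
f([(97,220),(304,515),(536,397)],.06)
```

```text
[[427.9, -84.1], [720.7, -68.9], [709.5, 125.4]] 293.1959809858542 194.64289769619984
centre [568.70637461  20.62186479] 2.9765027146733716 3.3132591290860205
[[425.2, -81.1], [715.5, -68.4], [709.1, 122.7]] 290.5909194567954 191.12397573920515
centre [567.12447791  20.76050529] 2.5231120410091705 1.909484516503511
```

```bash
python3 -m handwheel '{"offset":[[-0.02,0,-0.2],[-0.02,0,-0.5],[-0.02,0,-0.8],[-0.02,0,-1],[-0.02,0,-1.1],[-0.02,0,-1.2],[-0.02,0,-1.27],[-0.02,0,-1.33],[-0.02,0,-1.38],[-0.02,0,-1.38]],"roll":[-0.03,-0.05,-0.05,-0.05,-0.05,-0.05,-0.05,-0.05,-0.05,-0.05]}'
```

```text
t: 49.35
tool_pos: [0.569, 0.0213, 0.08]
tool_rot: [-2.162, -2.279, 0.0]
contact_force: [0.2, 0.9, -4.3]
opening: 0.0186
```

```bash
python3 -m handwheel '{"offset":[[0,0,-0.03],[0,0,-0.06],[0,0,-0.09],[0,0,-0.12],[0,0,-0.14],[0,0,-0.15],[0,0,-0.16],[0,0,-0.16],[0,0,-0.16],[0,0,-0.16]],"roll":[0,0,0,0,0,0,0,0,0,0]}'
```

```text
t: 50.35
tool_pos: [0.5692, 0.0212, 0.0773]
tool_rot: [-2.162, -2.279, 0.001]
contact_force: [-12.3, -0.2, 14.7]
opening: 0.0184
```

Run:
```python
from h import *
e=shot('scene','s19'); t=shot('top','t19')
im=cv2.imread('pics/s19.png'); cv2.imwrite('pics/s19c.png',cv2.resize(im[170:300,300:430],None,fx=6,fy=4.6,interpolation=cv2.INTER_CUBIC))
o=ctrl.get_obs(); print(o['contact_force'],o['wrist_torque'],o['tool_pos'])
```

```text
[-11.63718012   0.45300446  15.28668773] [ 0.20395822  1.60164583 -0.05609884] [0.56925985 0.02123092 0.07729281]
```

View pics/s19c.png

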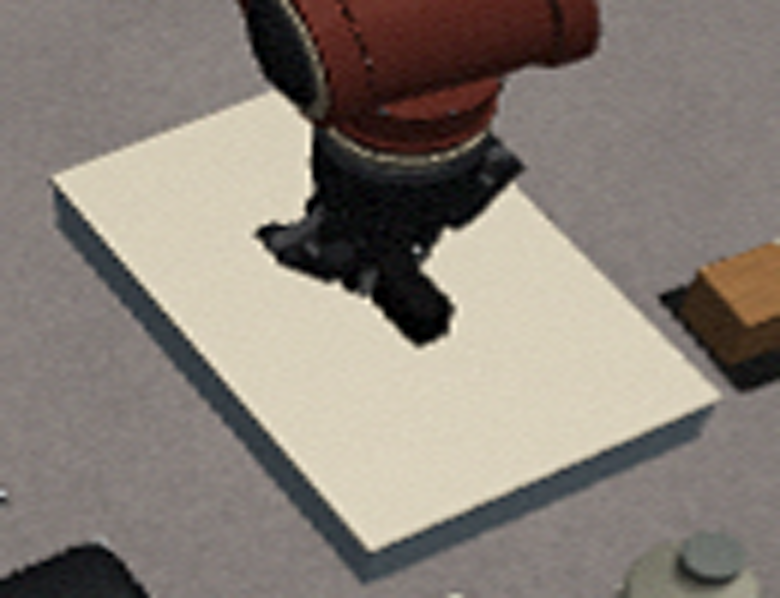

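View pics/t19.png

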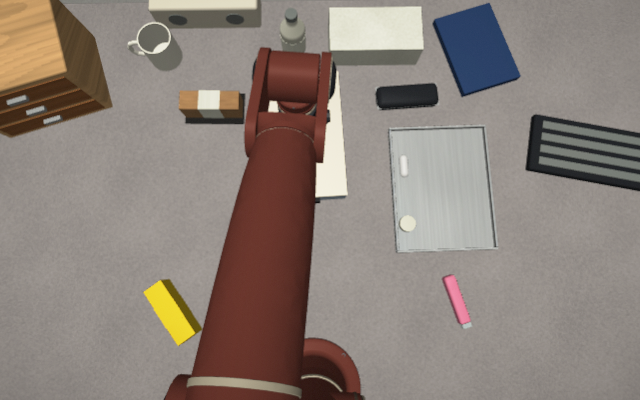

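Run:
```python
from h import *
e=load('s19')
for z in(.066,.0687):
    A,B,C=[pt(e,300+x/6-.4,170+y/4.6-.4,z)[:2]*1000 for x,y in((52,180),(371,552),(720,400))]
    print((A+C)/2,np.linalg.norm(A-B),np.linalg.norm(B-C),np.degrees(np.arctan2(*(B-A)[::-1])),np.degrees(np.arctan2(*(C-B)[::-1]))-90)
    print(A,B,C)
```

```text
[569.03024402  19.89084187] 294.0586924986132 192.45739395406758 2.8470191546501504 2.665991534171738
[426.65831169 -83.53656415] [720.35405136 -68.93084163] [711.40217635 123.31824789]
[570.2038011   19.04141941] 293.37633246447035 192.01079864075197 2.8470191546501638 2.665991534171752
[428.16224131 -84.14598442] [721.17646318 -69.57415432] [712.2453609  122.22882325]
```

```bash
python3 -m handwheel '{"offset":[[0,0,0.08],[-0.03,0,0.1],[-0.06,0,0.1],[-0.06,0,0.1],[-0.06,0,0.08],[-0.06,0,0.05],[-0.06,0,0.02],[-0.06,0,0],[-0.06,0,0],[-0.06,0,0]],"roll":[0,0,0,0,0,0,0,0,0,0]}'
```

```text
t: 51.45
tool_pos: [0.5665, 0.0213, 0.0773]
tool_rot: [-2.161, -2.278, 0.002]
contact_force: [-13.7, -0.1, 18.7]
opening: 0.0186
```

```bash
python3 -m handwheel '{"offset":[[0,0,0.04],[0.02,0,0.08],[0.03,0,0.08],[0.03,0,0.08],[0.03,0,0.08],[0.03,0,0.08],[0.03,0,0.08],[0.03,0,0.08],[0.03,0,0.08],[0.03,0,0.08]],"roll":[0,0,0,0,0,0,0,0,0,0]}'
python3 -m handwheel '{"offset":[[0,0,0],[0,0,0],[0,0,0],[0,0,0],[0,0,0],[0,0,0.3],[0,0,0.8],[0,0,1.3],[0,0,1.9],[0,0,2.5]],"roll":[0,0,0,0,0,0,0,0,0,0]}' 50 60
python3 -m handwheel '{"offset":[[-0.4,-0.2,0.2],[-1,-0.6,0.4],[-1.8,-1.2,0.6],[-2.6,-1.9,0.8],[-3.4,-2.7,1],[-4.1,-3.5,1],[-4.6,-4.2,1],[-5,-5,1],[-5,-5.6,1],[-5,-6,1]],"roll":[0,0,0,0,0,0,0,0,0,0]}'
python3 - <<'E'
from h import *
e=shot('scene','s20'); t=shot('top','t20'); w=shot('wrist','w20')
im=cv2.imread('pics/s20.png'); cv2.imwrite('pics/s20c.png',cv2.resize(im[170:300,300:430],None,fx=6,fy=4.6,interpolation=cv2.INTER_CUBIC))
im=cv2.imread('pics/t20.png'); cv2.imwrite('pics/t20c.png',cv2.resize(im[60:210,240:360],None,fx=5,fy=4,interpolation=cv2.INTER_CUBIC))
print(ctrl.get_obs()['tool_pos'])
E
```

```text
t: 52.45
tool_pos: [0.5678, 0.0213, 0.0773]
tool_rot: [-2.162, -2.279, 0.001]
contact_force: [-5.7, 0.4, 5.3]
opening: 0.0185
t: 53.45
tool_pos: [0.5679, 0.0213, 0.1788]
tool_rot: [2.161, 2.279, 0.001]
contact_force: [-0.2, -0.3, -0.3]
opening: 0.0499
t: 54.45
tool_pos: [0.3675, -0.2204, 0.2181]
tool_rot: [2.163, 2.276, 0.0]
contact_force: [0.3, 0.0, -0.0]
opening: 0.0501
[ 0.36798779 -0.2189828   0.21734214]
```

View pics/s20c.png

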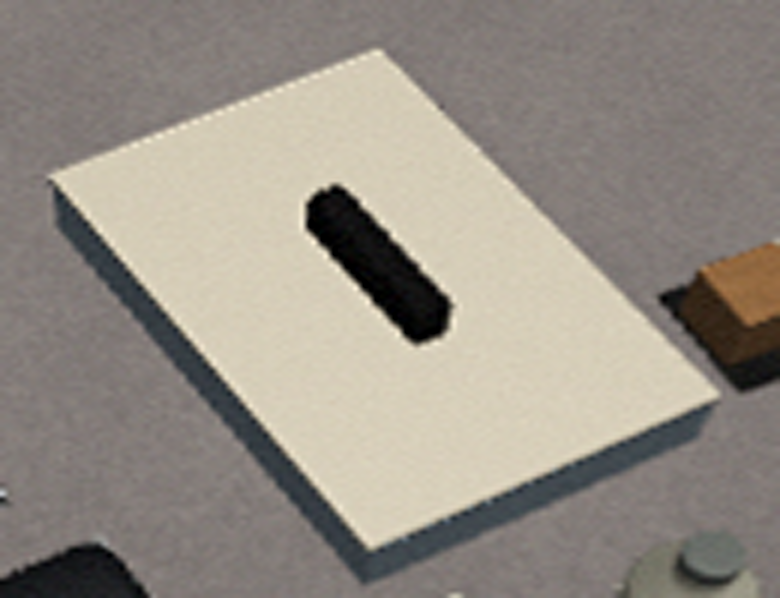

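View pics/t20c.png

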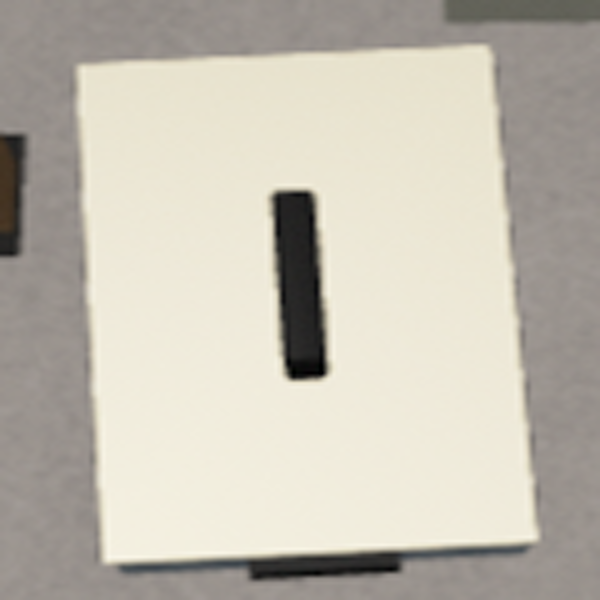

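View pics/w20.png

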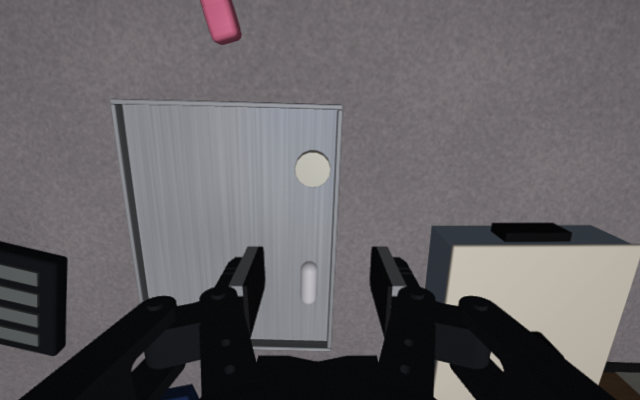

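Run:
```python
from h import *
e=load('s20'); t=load('t20')
S=[(49,177),(371,552),(720,400),(379,47)]; 
T=[(537,542),(490,45),(77,65),(104,563)]  # near-right.. order: A(-x,-y) B(+x,-y) C(+x,+y) D(-x,+y)
out=[]
for (sx,sy),(tx,ty) in zip(S,T):
    o1,r1=ray(e,300+sx/6-.4,170+sy/4.6-.4); o2,r2=ray(t,240+tx/5-.4,60+ty/4-.4)
    A=np.stack([r1,-r2],1); k,*_=np.linalg.lstsq(A,o2-o1,rcond=None); p=(o1+r1*k[0]+o2+r2*k[1])/2
    print(np.round(p*1000,1), 'gap',np.round(np.linalg.norm(o1+r1*k[0]-o2-r2*k[1])*1000,1)); out.append(p)
print(np.mean(out,0))
```

```text
[423.3 -83.5  64.8] gap 0.2
[720.  -68.7  64.8] gap 0.0
[710.5 125.3  62.7] gap 1.3
[413.2 110.3  69. ] gap 0.1
[0.5667678  0.02086702 0.06533258]
```

```bash
python3 -m handwheel '{"offset":[[0.5,0.5,0],[1.2,1.2,0],[1.8,1.8,-0.4],[2.05,1.98,-1],[2.05,1.98,-1.8],[2.05,1.98,-2.6],[2.05,1.98,-3.4],[2.05,1.98,-4.2],[2.05,1.98,-4.8],[2.05,1.98,-5.1]],"roll":[0,0,0,0,0,0,0,0,0,0]}' 0 40
python3 -m handwheel '{"offset":[[0,0,-0.05],[0,0,-0.1],[0,0,-0.15],[0,0,-0.2],[0,0,-0.25],[0,0,-0.3],[0,0,-0.35],[0,0,-0.4],[0,0,-0.4],[0,0,-0.4]],"roll":[0,0,0,0,0,0,0,0,0,0]}'
```

```text
t: 55.6
tool_pos: [0.4483, -0.1374, 0.0104]
tool_rot: [-2.157, -2.278, 0.002]
contact_force: [0.3, -0.2, -0.7]
opening: -0.0001
t: 56.6
tool_pos: [0.4501, -0.1398, -0.0]
tool_rot: [-2.16, -2.278, 0.002]
contact_force: [-11.6, 4.4, 24.4]
opening: -0.0001
```

```bash
python3 -m handwheel '{"offset":[[0,0,0.8],[0,0,1.7],[0,0,2.5],[0.1,0.8,2.6],[0.2,1.7,2.6],[0.28,2.37,2.6],[0.28,2.37,2.2],[0.28,2.37,1.95],[0.28,2.37,1.95],[0.28,2.37,1.95]],"roll":[0,0,0,0,0,0,0,0,0,0]}'
python3 -m handwheel '{"offset":[[0,0,-0.04],[0,0,-0.08],[0,0,-0.12],[0,0,-0.16],[0,0,-0.2],[0,0,-0.24],[0,0,-0.27],[0,0,-0.27],[0,0,-0.27],[0,0,-0.27]],"roll":[0,0,0,0,0,0,0,0,0,0]}'
```

```text
t: 57.6
tool_pos: [0.4607, -0.0451, 0.0746]
tool_rot: [-2.162, -2.278, 0.001]
contact_force: [-0.5, 0.2, -0.1]
opening: -0.0001
t: 58.6
tool_pos: [0.4611, -0.0448, 0.066]
tool_rot: [-2.161, -2.279, 0.002]
contact_force: [-6.3, 1.4, 12.3]
opening: -0.0001
```

```bash
python3 -m handwheel '{"offset":[[0,0,0.5],[0.5,0,0.6],[1.4,0.1,0.6],[2.4,0.15,0.6],[3.4,0.2,0.6],[4.4,0.25,0.6],[5.2,0.29,0.5],[5.5,0.29,0.3],[5.5,0.29,0.25],[5.5,0.29,0.25]],"roll":[0,0,0,0,0,0,0,0,0,0]}'
python3 -m handwheel '{"offset":[[0,0,-0.04],[0,0,-0.08],[0,0,-0.12],[0,0,-0.16],[0,0,-0.2],[0,0,-0.24],[0,0,-0.27],[0,0,-0.27],[0,0,-0.27],[0,0,-0.27]],"roll":[0,0,0,0,0,0,0,0,0,0]}'
python3 -m handwheel '{"offset":[[0,0,0.5],[0,0.3,0.6],[-0.05,1,0.6],[-0.1,1.8,0.6],[-0.15,2.5,0.6],[-0.16,3,0.5],[-0.16,3,0.3],[-0.16,3,0.25],[-0.16,3,0.25],[-0.16,3,0.25]],"roll":[0,0,0,0,0,0,0,0,0,0]}'
python3 -m handwheel '{"offset":[[0,0,-0.04],[0,0,-0.08],[0,0,-0.12],[0,0,-0.16],[0,0,-0.2],[0,0,-0.24],[0,0,-0.27],[0,0,-0.27],[0,0,-0.27],[0,0,-0.27]],"roll":[0,0,0,0,0,0,0,0,0,0]}'
```

```text
t: 59.6
tool_pos: [0.6801, -0.033, 0.0729]
tool_rot: [-2.161, -2.278, 0.002]
contact_force: [-0.5, 0.2, -0.9]
opening: 0.0002
t: 60.6
tool_pos: [0.681, -0.0332, 0.0661]
tool_rot: [-2.161, -2.279, 0.001]
contact_force: [-6.9, -0.0, 11.0]
opening: 0.0001
t: 61.6
tool_pos: [0.6747, 0.0859, 0.0731]
tool_rot: [-2.163, -2.278, 0.001]
contact_force: [0.4, 0.5, 0.2]
opening: 0.0005
t: 62.6
tool_pos: [0.6747, 0.0868, 0.066]
tool_rot: [-2.162, -2.28, 0.002]
contact_force: [-8.8, -0.8, 14.8]
opening: 0.0001
```

```bash
python3 -m handwheel '{"offset":[[0,0,0.5],[-0.5,0,0.6],[-1.4,-0.1,0.6],[-2.4,-0.15,0.6],[-3.4,-0.2,0.6],[-4.4,-0.25,0.6],[-5.2,-0.29,0.5],[-5.5,-0.29,0.3],[-5.5,-0.29,0.25],[-5.5,-0.29,0.25]],"roll":[0,0,0,0,0,0,0,0,0,0]}'
python3 -m handwheel '{"offset":[[0,0,-0.04],[0,0,-0.08],[0,0,-0.12],[0,0,-0.16],[0,0,-0.2],[0,0,-0.24],[0,0,-0.27],[0,0,-0.27],[0,0,-0.27],[0,0,-0.27]],"roll":[0,0,0,0,0,0,0,0,0,0]}'
```

```text
t: 63.6
tool_pos: [0.4549, 0.0753, 0.0726]
tool_rot: [2.162, 2.279, 0.0]
contact_force: [0.6, -0.9, 0.1]
opening: -0.0002
t: 64.6
tool_pos: [0.4551, 0.0753, 0.0659]
tool_rot: [-2.161, -2.279, 0.003]
contact_force: [-14.3, -0.2, 27.5]
opening: -0.0
```

All four corners touch at 66 mm, so the lid is fully seated. I'll retreat and take a last look.

```bash
python3 -m handwheel '{"offset":[[0,0,0.5],[0,0,1.2],[0,0,2],[0,0,2.8],[-0.3,-0.6,3.4],[-0.8,-1.4,3.8],[-1.2,-2.3,4],[-1.5,-3.2,4],[-1.7,-4.2,4],[-1.8,-5,4]],"roll":[0,0,0,0,0,0,0,0,0,0]}'
python3 -m handwheel '{"offset":[[0,0,0],[0,0,0],[0,0,0],[0,0,0],[0,0,0],[0,0,0],[0,0,0],[0,0,0],[0,0,0],[0,0,0]],"roll":[0,0,0,0,0,0,0,0,0,0]}'
python3 - <<'E'
from h import *
t=shot('top','t21'); s=shot('scene','s21')
a=load('top0'); b=t; 
for n,d in(('0',a),('21',b)): print(n,blobs(d,d['img'].mean(2)<50,370,78,445,112,.036,200))
print('carton centre', np.round([np.mean([pt(t,u,v,.063)[:2] for u,v in((180,91),(239,92),(239,110),(180,109))],0)*1000],1))
E
```

```text
t: 65.6
tool_pos: [0.382, -0.1265, 0.222]
tool_rot: [2.162, 2.277, 0.0]
contact_force: [0.3, -0.9, -0.1]
opening: -0.0002
t: 66.6
tool_pos: [0.3826, -0.1247, 0.2217]
tool_rot: [2.162, 2.279, 0.0]
contact_force: [-0.0, -1.0, 0.1]
opening: 0.0002
0 [([376, 84, 62, 26, 1329], [667.1, -235.0], [56.5, 147.3], 93.6, [667.3, -235.3])]
21 [([376, 84, 62, 26, 1288], [667.1, -235.2], [56.2, 146.2], 93.8, [667.5, -236.0])]
carton centre [[651.1 231.4]]
```

View pics/t21.png

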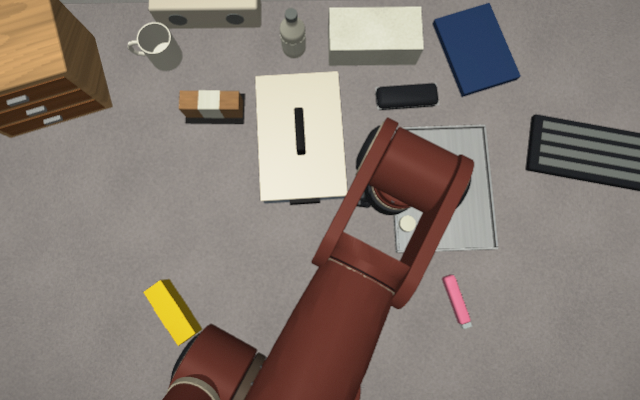

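View pics/s21.png

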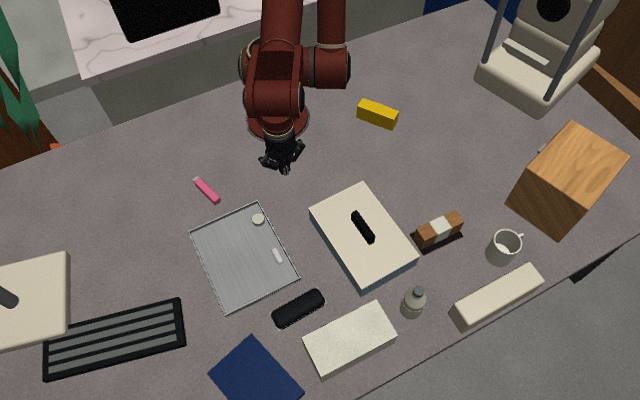

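The pictures show the lid on the case with its bar at (300,130), the carton on the mat at (210,103), the glasses case where it was at (407,96), and nothing touched by the robot. I'm handing in.

```bash
python3 -c "
from station import ctrl; print(ctrl.finish_job())"
```

```text
the job is handed in; nothing more can be done
None
```

The job is handed in at about 67 s. The stray carton (carton_b, from pocket 3) is on the black mat. The torch, round-headed scope, T-headed scope and occluder lie in pockets 1 to 4, placed in that order, and the lid is on.

**Last checks:**
- **Lid:** I touched it near all four corners with closed fingertips and got heights of 65.9 to 66.1 mm. Fully home is 66 mm, and the bench read 0.0 mm as the reference.
- **Instruments:** A picture after each placing, and one of all four before the lid went on, showed each lying straight in its own pocket.
- **Carton:** It stands with its centre about 1 to 4 mm from the mat's centre.
- **Glasses case:** It is unmoved within measurement (under 1 mm).
- **Robot:** It was clear of everything at hand-in.

**Readings that disagreed:**
- **Lid height in the grip:** At seating, the tool stood about 2.6 mm higher than the grip geometry predicted, with 12 to 14 N of sideways force. I re-centred the lid 2 to 3 mm and got the same height. The corner touches then showed it was seated.
- **Lid corners by camera:** Two-view heights came out at 63 to 69 mm (mean 65.3), too coarse to decide on their own.

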